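# Swap the short vial in the vial carousel

### The job

A short vial has got in among the tall ones in the vial carousel. Swing the carousel's sprung advance lever clockwise (seen from above) right to its stop and let it spring back home, as many times as it takes to bring the short vial round into the open bay at the front; then lift the short vial out, stand it on the flat floor of the counting tray for a recount, and seat the tall vial that waits on the counter in the emptied nest. Turn the carousel by its lever only, keep every vial upright since they are open and full of tablets, leave the other vials in their nests, and do not shift the tablet bottle or the column of paper cups.

Things in the scene. Friction and masses are not known exactly. Their poses are not given: they have to be found in the camera images.
- carousel: Vial carousel, fixed: white base 236 mm across, a turntable with six nests, and a clear hood over it (walls 112 mm from the axis, top 112 mm above the counter) that is cut away over 104 degrees in front, so that only the nest in this open bay can be reached from above. Origin on the axis at counter level; -x points out of the bay, z up. Ratchet and lever hub on the hood: 29 mm radius, 140 mm high.
- bay (a point): Floor of the nest in the open bay: 80 mm from the turntable's axis along the carousel's -x, 20 mm above the counter, axes as the carousel's. A nest is a cup, 52 mm over its rim, which is 31 mm above its floor; inside it is 38 mm wide at the floor, 40 mm at 25 mm, then flares to 47 mm at the rim. After a full stroke a nest stands within about 2 mm of this point.
- turntable (a joint): Turntable angle in rad, 0 at the start, growing clockwise seen from above. Six nests, 60 degrees (1.047 rad) apart, 80 mm from the axis, one of them in the bay. It turns stiffly and stays where it is left. The next nest to arrive stands 60 degrees anticlockwise of the bay, seen from above (on the carousel's -y side), the one after it 120 degrees.
- advance_lever (a joint): Steel lever on top of the hood, pivoted on the turntable's axis: 0 at rest, growing clockwise seen from above to its stop at 1.152 rad. A spring brings it back to 0 when let go. A ratchet makes the turntable follow it clockwise, after 3 to 5 degrees of play, and stand still on its way back: a full stroke advances one nest, a shorter one leaves the nests short of the bay.
- lever_grip (a point): Middle of the lever's upright black handle, a round post 16 to 18 mm thick, from 136 to 189 mm above the counter and free all round; this point is 165 mm up, 100 mm from the turntable's axis. At rest the lever points 25 degrees clockwise (seen from above) of the carousel's +x, at its stop 91 degrees. Pushing it takes 5 to 10 N. Swing it smoothly, in a second or more: jerks shake the vials.
- short_vial: The short amber vial, round, 35 mm in diameter and 64 mm high, open, with tablets. Origin at the centre of its underside, z up. It starts in a nest under the hood, one to three strokes from the bay; its upper 33 mm stand clear of the nest's rim.
- waiting_vial: Tall amber vial, round, 36 mm in diameter and 82 mm high, open, with tablets, loose on the counter between the tablet bottle and the cup column. Origin at the centre of its underside, z up. The bottle stands on its own +x side and the cups on its -x side: fingers have room along its y axis.
- tall_a: A tall amber vial, 36 mm in diameter and 82 to 84 mm high, that stays in its nest in the carousel; it starts in the bay. Origin at the centre of its underside.
- tall_b: Another tall vial in the carousel, as tall_a.
- tall_c: Another tall vial in the carousel, as tall_a.
- tall_d: Another tall vial in the carousel, as tall_a.
- tall_e: Another tall vial in the carousel, as tall_a.
- tray_floor (a point): Middle of the flat floor of the teal counting tray (172 x 134 mm, fixed), 18 mm above the counter, z up. The flat floor reaches 60 mm from here along -x, +x, -y and +y; walls round it rise to 35 mm above the counter, and on the +x side lies a trough with a clear lid, 37 mm high.
- tablet_bottle: A white tablet bottle, 48 mm in diameter with a cap 54 mm wide, 88 mm high, close beside the waiting vial, its centre 62 to 68 mm from the vial's. To be left alone. Origin at the centre of its underside.
- cup_column: A column of nested paper cups, 38 mm in diameter and 100 mm high, light, close beside the waiting vial on the other side, its centre 58 to 64 mm from the vial's. To be left alone. Origin at the centre of its underside.

How it is judged (in metres and radians):
On the way, in this order (a step that is already met when the one before it is completed fails the run):
1. the advance lever is swung to its stop (value of joint advance_lever above 1.09 rad), for 0.05 s.
2. the lever has sprung home and the short vial stands in the open bay (value of joint advance_lever below 0.08 rad and horizontal distance between short_vial and bay below 0.008 m and velocity of joint turntable below 0.05 rad/s), for 0.2 s.
3. the short vial stands upright on the floor of the counting tray, let go (x of short_vial in the frame of tray_floor between -0.043 and 0.043 m and y of short_vial in the frame of tray_floor between -0.044 and 0.044 m and z of short_vial in the frame of tray_floor below 0.006 m and angle between short_vial's own z axis and vertical below 0.1 rad and linear speed of short_vial below 0.02 m/s and contact force between the fingers and short_vial below 0.3 N), for 0.2 s.
At the end, for the whole second after the job is handed in: Short vial upright (6 degrees) at rest on the flat floor of the counting tray; waiting tall vial upright (6 degrees), at rest on the floor (6 mm) of the nest in the open bay, 8 mm or less off its centre; the five other tall vials in their nests; lever back at rest (below 0.08 rad) (x of short_vial in the frame of tray_floor between -0.043 and 0.043 m and y of short_vial in the frame of tray_floor between -0.044 and 0.044 m and z of short_vial in the frame of tray_floor below 0.006 m and angle between each of short_vial, waiting_vial's own z axis and vertical below 0.1 rad and linear speed of each of short_vial, waiting_vial below 0.02 m/s and horizontal distance between waiting_vial and bay below 0.008 m and z of waiting_vial in the frame of bay below 0.006 m and value of joint advance_lever below 0.08 rad and angle between each of tall_a, tall_b, tall_c, tall_d, tall_e's own z axis and vertical below 0.12 rad and z of each of tall_a, tall_b, tall_c, tall_d, tall_e in the frame of carousel below 0.03 m and horizontal distance between tall_a and carousel between 0.072 and 0.088 m and horizontal distance between tall_b and carousel between 0.072 and 0.088 m and horizontal distance between tall_c and carousel between 0.072 and 0.088 m and horizontal distance between tall_d and carousel between 0.072 and 0.088 m and horizontal distance between tall_e and carousel between 0.072 and 0.088 m); the robot touches nothing.
It fails at once if the turntable is turned otherwise than by its lever (value of joint advance_lever below 0.05 rad and (velocity of joint turntable above 0.5 rad/s or velocity of joint turntable below -0.5 rad/s)).
It fails at once if a vial is tipped by more than 23 degrees, so that tablets would spill (angle between any of tall_a, tall_b, tall_c, tall_d, tall_e, short_vial, waiting_vial's own z axis and vertical above 0.4 rad).
It fails at once if one of the other vials is taken out of its nest (z of any of tall_a, tall_b, tall_c, tall_d, tall_e in the frame of carousel above 0.05 m).
It fails at once if the tablet bottle or the column of cups is shifted by more than 15 mm or tipped (distance of any of tablet_bottle, cup_column from where it was at the start of the episode above 0.015 m or angle between any of tablet_bottle, cup_column's own z axis and vertical above 0.3 rad).
It also fails if it takes over 72 s, if anything falls off the work surface, if the arm or the gripper's body presses on something with over 40 N, if the wrist force passes 120 N, or if a joint passes its speed limit or range.

### The arm

A 6-joint arm with a two-finger parallel gripper is mounted at the origin on a cart in front of the work surface, level with it; the furniture and walls round the work are solid. World frame = base frame: x ahead of the robot, y to its left, z up, the work surface at z = 0. Lengths are in mm, angles in degrees, forces in N, time in s.
With the tool pointing down it reaches from about 350 to 850 mm from the base axis. Payload 8.1 kg.
Tool frame: the origin (TCP) lies midway between the tips of the shut fingers; the grasp point (between the pads) lies 19 mm behind it; x points along the fingers, z is the direction in which the jaws open and shut, and the axes are right-handed (so a half turn about x gives the same grasp; the last joint's range is limited). The gripper opens to 85 mm and grips with 20 to 120 N. Pads are 22 mm wide; open, the fingers measure 114 mm over their backs; the gripper's body (76 mm by 85 mm) begins 54 mm behind the grasp point. The pads swing forward as they close: fully open they stand 13 mm farther back than shut.
Start: joints at [64.435, 7.471, 85.268, -0, 87.261, -4.893], TCP at [211.793, 561.381, 231.292] pointing down, gripper open.
Joint ranges: [-169.43, 169.43], [-51.17, 129.36], [1.28, 143.12], [-76.62, 256.62], [0, 156.53], [-152.29, 152.29]. Speed limits (degrees/s): [136.94, 136.94, 159.86, 180, 180, 180].

### API

Orientations are given as [roll, pitch, yaw] about the fixed x, y, z axes, in that order (R = Rz(yaw) Ry(pitch) Rx(roll)).
In Python, from bench import ctrl gives the robot as it stands. The module is installed in compiled form; this text tells all that it offers.
- The arm moves only by the tool apply_moves, never from a script. Its argument "deltas" is text: rows parted by semicolons, each of 6 numbers parted by spaces: the shift along the tool's x, y, z in m, then the turn, a rotation vector about the tool's x, y, z in degrees. A call has exactly 10 rows; each row shifts and turns the pose as measured when the row begins, along the tool's axes as they then stand; what a row does not reach is not made up. A row lasts 1/8 s, in which the tool goes at most 62.5 mm and 10.7 degrees, less where a joint would pass 70% of its speed; a pose out of reach is approached as far as the arm can. A call with a gripper value outside its range is refused whole. "hand" is the closure in counts, from 0 (fully open) to 255 (shut), set as the call begins (left out, the last holds). The fingers move at their own pace and stop on an object; "grip_force" is the grip in N (left out, the last holds). Time passes only in rows, so rows that do not move let the fingers close, or fill a call up. It gives the time, the measured TCP pose, the force and the opening at its end, in the units of the state.
- ctrl.sense(): the state, without advancing time (a new reading comes with each control period).
- ctrl.read_camera(name): name is "side" or "top"; returns the picture (480x640x3 uint8, red, green, blue); there is no depth.
- ctrl.get_calibration(name): a dict with "K" (3x3 intrinsics, pixels), "rvec" (rotation vector, rad) and "tvec" (3), from world to camera coordinates, as OpenCV has them. Camera axes: x right, y down, z forward; pixel columns grow to the right and rows downward; lengths in mm; the calibration is good to about 2 mm. A picture is of the moment at which its call begins. get_calibration takes no time and is no camera call.
- ctrl.finish_job(): hands the job in, once; it reports no verdict.
The state is a dict: "clock": time; "qpos": joint angles; "qd": joint speeds; "joint_efforts": joint torques, N m; "tcp_pos": TCP position; "tool_rot": TCP orientation; "contact_force": force on the tool from outside, world axes, zero at the start; "moment": the same for the moment, N m; "gripper_width": finger opening in mm.
Only numpy, scipy, OpenCV 4.12 (cv2) and the standard library are available. Lean on these libraries where they do the work, as an engineer would, in place of code of your own. Each camera call takes 0.05 s, during which the arm holds its last target.

## Working session

There is one attempt and no reset: what is moved stays moved. The work goes in short steps, Python scripts to look and compute and a tool call to move; the robot and the scene stay as the last step left them, time stands still between calls to the robot, and variables do not carry over. Pictures are saved under pics/ and viewed, and the job is handed in when it is done.

Besides the shell and the picture viewer there is one more tool, called after "Call:" as name(argument=value, ...), one argument or row to a line, values as JSON. apply_moves: Moves the arm, as the interface text tells. Its arguments: {"type":"object","properties":{"deltas":{"type":"string"},"hand":{"type":"number"},"grip_force":{"type":"number"}},"required":["deltas"]}

```bash
mkdir -p pics; python3 - <<'E'
from bench import ctrl
import cv2
print(ctrl.sense())
for n in("side","top"):
    im=ctrl.read_camera(n); cv2.imwrite(f"pics/{n}0.png",im[:,:,::-1]); print(n,ctrl.get_calibration(n))
E
```

```text
{'clock': 0.0, 'qpos': array([ 6.44339166e+01,  7.51610689e+00,  8.53298817e+01,  1.53853064e-04,
        8.72612699e+01, -4.89290062e+00]), 'qd': array([-0.05520005, -0.08511634,  0.01216327, -0.01300295,  0.09765904,
        0.00509524]), 'joint_efforts': array([-1.37152034e-03, -5.69387913e+01, -5.00560176e+01, -3.55941884e-04,
        1.44190222e-02, -3.02859455e-06]), 'tcp_pos': array([211.55916164, 560.87351291, 230.22824546]), 'tool_rot': array([ 175.02501489,   89.89274141, -115.64817543]), 'contact_force': array([-0.32541487,  0.00387203, -0.57414951]), 'moment': array([-0.00439812, -0.0230072 ,  0.00332174]), 'gripper_width': 85.1244153420683}
side {'K': array([[593.32800039,   0.        , 331.05656034],
       [  0.        , 593.32800039, 241.47205487],
       [  0.        ,   0.        ,   1.        ]]), 'rvec': array([ 2.13238043, -0.34862869,  0.21877009]), 'tvec': array([-438.09756925,  234.3274934 ,  872.73031221])}
top {'K': array([[490.47169365,   0.        , 325.11621649],
       [  0.        , 490.47169365, 240.81308356],
       [  0.        ,   0.        ,   1.        ]]), 'rvec': array([ 2.19064922, -2.15605675,  0.11459112]), 'tvec': array([ 101.2517328 ,  502.78571866, 1018.18322264])}
```

View pics/side0.png

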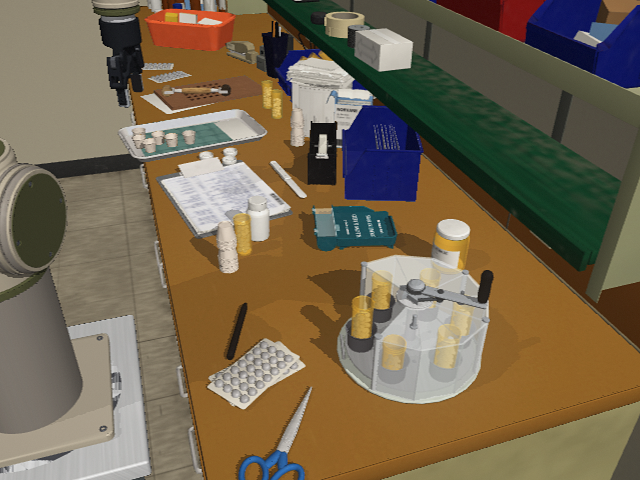

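View pics/top0.png

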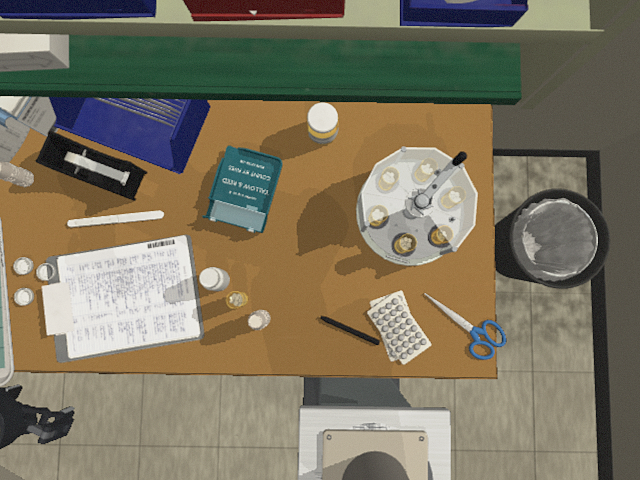

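The side view shows the carousel at about (415,340), the waiting vial at (243,235) between the bottle and the cups, and the tray at (355,227). In the top view the carousel is at (418,205), the waiting vial at (237,299) and the tray at (243,190). I'll enlarge these areas.

```bash
cat > h.py <<'E'
import numpy as np,cv2
from bench import ctrl
from scipy.spatial.transform import Rotation as R
C={n:ctrl.get_calibration(n) for n in("side","top")}
def P(n):
    c=C[n]; Rm=cv2.Rodrigues(c["rvec"])[0]; return c["K"]@np.c_[Rm,c["tvec"]]
def proj(n,X):
    X=np.atleast_2d(np.array(X,float)); c=C[n]; return cv2.projectPoints(X,c["rvec"],c["tvec"],c["K"],None)[0].reshape(-1,2)
def tri(s,t):
    x=cv2.triangulatePoints(P("side"),P("top"),np.array(s,float).reshape(2,1),np.array(t,float).reshape(2,1)).ravel(); return x[:3]/x[3]
def onz(n,uv,z):
    p=P(n); A=np.c_[p[:,0],p[:,1],-np.array([uv[0],uv[1],1.])]; return np.r_[np.linalg.solve(A,-(p[:,2]*z+p[:,3]))[:2],z]
def crop(n,f,x0,y0,x1,y1,s,im=None):
    if im is None: im=ctrl.read_camera(n)[:,:,::-1]
    c=cv2.resize(im[y0:y1,x0:x1],None,fx=s,fy=s,interpolation=cv2.INTER_CUBIC)
    step=20
    for x in range((x0//step+1)*step,x1,step): cv2.line(c,((x-x0)*s,0),((x-x0)*s,6),(0,0,255),1); cv2.putText(c,str(x),((x-x0)*s-10,18),0,.4,(0,0,255),1)
    for y in range((y0//step+1)*step,y1,step): cv2.line(c,(0,(y-y0)*s),(6,(y-y0)*s),(0,0,255),1); cv2.putText(c,str(y),(8,(y-y0)*s+4),0,.4,(0,0,255),1)
    cv2.imwrite(f"pics/{f}.png",c)
E
python3 - <<'E'
from h import *
s=cv2.imread("pics/side0.png");t=cv2.imread("pics/top0.png")
crop("top","tc",345,135,485,275,4,t)
crop("top","tw",190,250,290,340,6,t)
crop("side","sc",325,240,505,410,4,s)
crop("side","sw",200,180,300,280,6,s)
crop("top","tt",195,135,295,245,5,t)
crop("side","st",300,195,410,260,6,s)
E
```

```text
(no output)
```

View pics/tc.png

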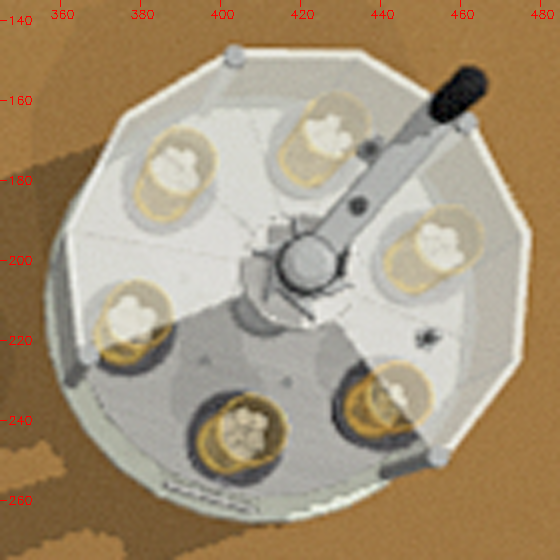

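View pics/sc.png

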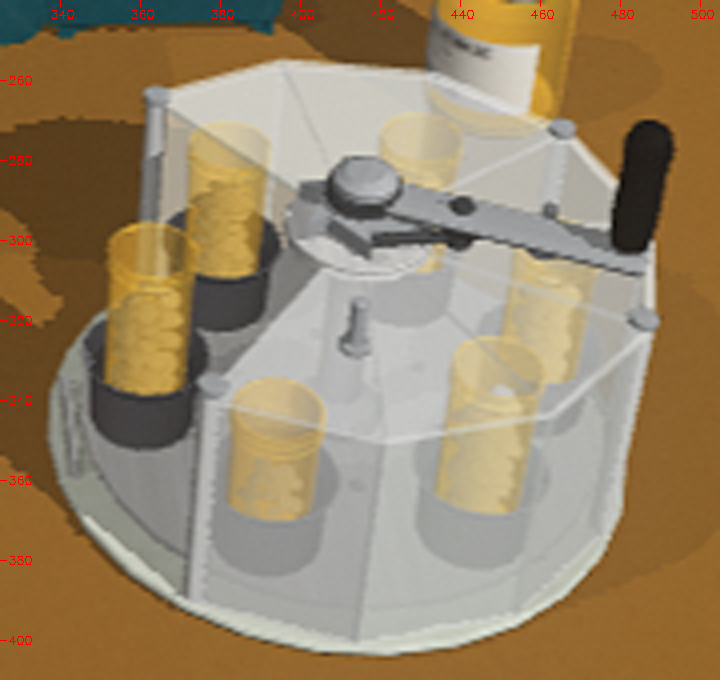

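View pics/tw.png

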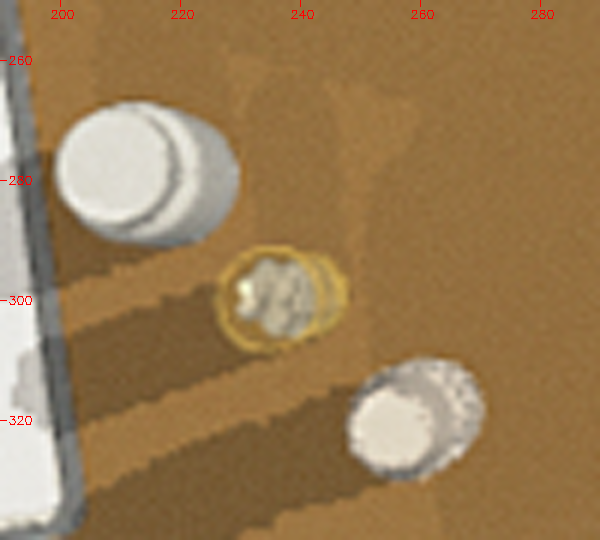

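View pics/sw.png

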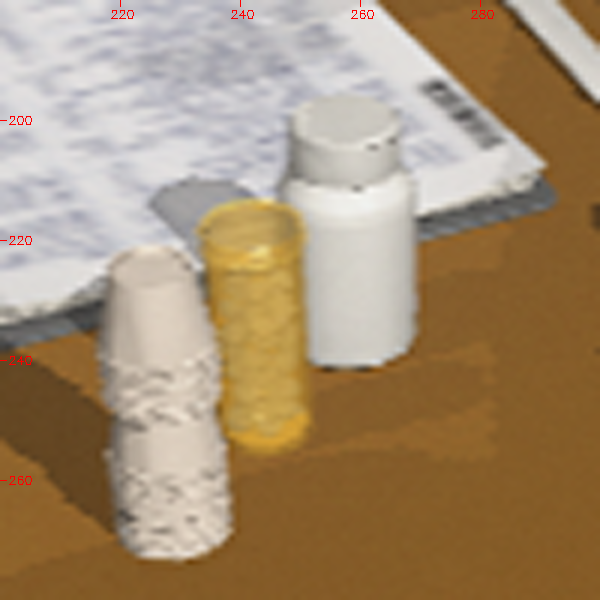

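View pics/tt.png

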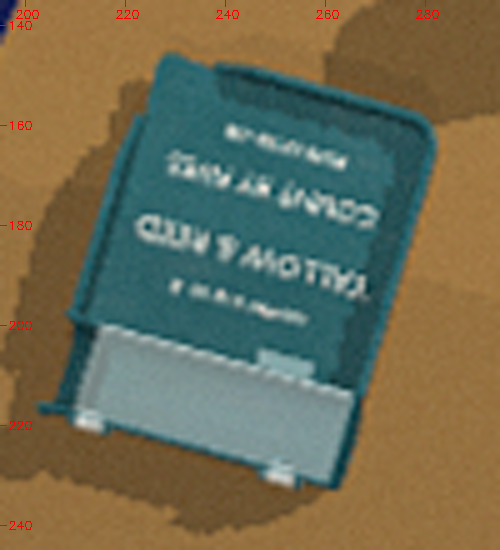

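View pics/st.png

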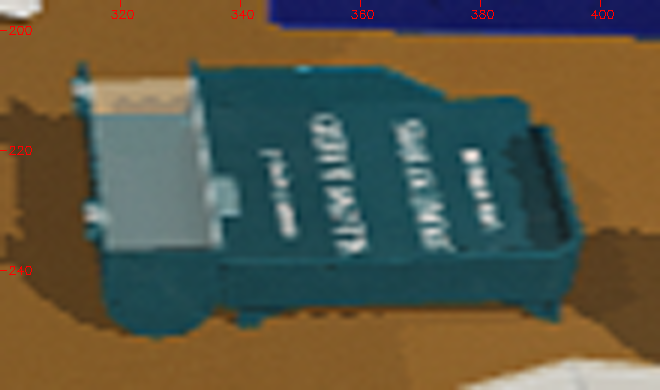

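The top crop shows the bay vial at (402,245). The vial to its right at (441,236) has the smallest parallax. In the side crop it is the low one at (393,357), so it is the short vial, one stroke from the bay. Next I triangulate the landmarks.

```bash
python3 - <<'E'
from h import *
np.set_printoptions(precision=1,suppress=True)
for n in C:
    c=C[n];Rm=cv2.Rodrigues(c["rvec"])[0];print(n,"cam at",-Rm.T@c["tvec"])
L={"wait rim":((241.5,217.5),(235.5,299.5)),"bottle cap":((258,199.5),(208.5,277.5)),"cups":((225.5,224.5),(254.5,322)),
"hub top":((365,280),(421.5,199.5)),"handle top":((488,272),(464,155)),"handle bot":((482.5,301),(454,164)),
"short rim":((394,338),(444,232.5)),"bay rim":((362,299),(408.5,241)),"postR":((378,335),(455,249)),"postBack R":((485,319.5),(461,165.5)),"postBack":((465,272),(403.5,149)),"postL":((363.5,263.5),(366,223)),
"talls right":((449,329),(447,194)),"back":((461,305),(429,166)),"leftback":((430,273),(389,172)),"left":((382,275),(379,211))}
for k,(s,t) in L.items():
    X=tri(s,t); e=[proj("side",X)[0]-s,proj("top",X)[0]-t]; print(k,X,np.concatenate(e))
# tray corners
for k,s,t in [("nearR",(396,235.5),(278,157)),]: print(k,tri(s,t))
for uv in [(204,216),(262,232),(282,160),(232,146),(211,199),(265,214)]: print(uv,onz("top",uv,35))
c=onz("top",(412,212),10);print(c)
E
```

```text
side cam at [ 201.1 -706.1  685.1]
top cam at [ 397.8  114.8 1062.2]
wait rim [376.2 285.   83.7] [-0.2  0.   0.1 -0.3]
bottle cap [420.6 338.7  87.8] [-0.9  0.   0.3 -1.3]
cups [336.3 243.5  99.5] [-1.1 -0.   0.3 -1.6]
hub top [528.2 -58.6 153.4] [21.3 -5.  -6.  21.5]
handle top [ 646.4 -140.7  190.3] [-0.3  0.1  0.1 -0.3]
handle bot [ 646.9 -138.5  135. ] [-1.6  0.4  0.7 -1.7]
short rim [ 515.2 -127.7   90.2] [-0.1  0.   0.  -0.1]
bay rim [494.1 -52.7 111.1] [ 0.3 -0.  -0.1  0.4]
postR [ 480.9 -142.1  118.1] [-0.5  0.1  0.2 -0.5]
postBack R [ 646.4 -156.5  114.8] [-0.2  0.   0.1 -0.2]
postBack [678.1 -42.9 114.7] [-0.3  0.1  0.2 -0.4]
postL [528.9  30.4 114. ] [-0.2  0.   0.1 -0.2]
talls right [ 597.9 -136.    91.4] [-2.2  0.4  0.9 -2.3]
back [646.2 -96.2  95.6] [ 1.2 -0.3 -0.5  1.3]
leftback [631.7 -15.  103.8] [ 0.6 -0.1 -0.3  0.7]
left [553.1   4.4 103.4] [ 0.5 -0.1 -0.2  0.6]
nearR [680.2 213.8  27.7]
(204, 216) [548.6 365.9  35. ]
(262, 232) [516.6 242.5  35. ]
(282, 160) [672.2 204.2  35. ]
(232, 146) [701. 312.  35.]
(211, 199) [585.2 352.5  35. ]
(265, 214) [555.  237.3  35. ]
[568.5 -78.5  10. ]
```

```bash
python3 - <<'E'
from h import *
from scipy.optimize import least_squares
np.set_printoptions(precision=2,suppress=True)
obs=[]
# (angle offset rel. yaw from axis, r, z, side, top)
hz=103
ob=[(180,80,hz,(362,299),(408.5,241)),(240,80,84,(394,338),(444,232.5)),(300,80,hz,(449,329),(447,194)),(0,80,hz,(461,305),(429,166)),(60,80,hz,(430,273),(389,172)),(120,80,hz,(382,275),(379,211)),
(-25,100,189,(488,272),(464,155)),(-25,100,136,(482.5,301),(454,164)),(180+52,112,112,(378,335),(455,249)),(180-52,112,112,(363.5,263.5),(366,223))]
def f(p,full=False):
    r=[]
    for a,rr,z,s,t in ob:
        an=np.radians(a+p[2]); X=[p[0]+rr*np.cos(an),p[1]+rr*np.sin(an),z]
        r.append(np.r_[proj("side",X)[0]-s,proj("top",X)[0]-t])
    r=np.array(r); 
    return r if full else r.ravel()
s=least_squares(f,[573,-70,-15],loss="soft_l1"); print(s.x); print(f(s.x,True))
x=s.x;a=np.radians(x[2]+180); print("bay",x[0]+80*np.cos(a),x[1]+80*np.sin(a))
for d in(-25,-91): a=np.radians(x[2]+d); print("grip",d,x[0]+100*np.cos(a),x[1]+100*np.sin(a))
# tray fit
# waiting
for n,p,h in [("w",(235.5,299.5),82),("b",(208.5,277.5),88),("c",(254.5,322),100)]: print(n,onz("top",p,h))
for n,p,h in [("w",(241.5,217.5),82),("b",(258,199.5),88),("c",(225.5,224.5),100)]: print(n,onz("side",p,h))
E
```

```text
[572.28 -72.76 -15.89]
[[ 0.37  3.16 -1.8   0.11]
 [-0.43  3.55 -0.39  0.51]
 [-0.18  1.59  9.65 -0.36]
 [ 3.09 -4.88 -0.48 -1.13]
 [ 0.07  1.17  0.72  1.79]
 [ 0.17  0.   -0.44  0.77]
 [-0.52 -0.37 -1.43 -0.93]
 [-1.03 -0.38  0.73 -2.39]
 [-1.14  1.61 -2.4  -0.7 ]
 [ 0.29  0.65 -0.34 -0.72]]
bay 495.3331939512774 -50.85864678901081
grip -25 647.880194073942 -138.21044898084978
grip -91 543.2323578484551 -168.4444945554609
w [375.61 285.36  82.  ]
b [418.12 339.11  88.  ]
c [333.3 244.  100. ]
w [377.01 287.73  82.  ]
b [422.21 337.81  88.  ]
c [338.14 242.01 100.  ]
```

```bash
cat >> h.py <<'E'
def st():
    s=ctrl.sense(); return s,np.array(s["tcp_pos"]),R.from_euler("xyz",s["tool_rot"],degrees=True)
def Rdown(jaw):  # tool z along world heading jaw (deg), tool x down
    a=np.radians(jaw); z=np.array([np.cos(a),np.sin(a),0]); x=np.array([0,0,-1.]); y=np.cross(z,x); return R.from_matrix(np.c_[x,y,z])
def goto(p,jaw):
    s,tp,Rt=st(); d=Rt.inv().apply(np.array(p)-tp)/1000; rv=(Rt.inv()*Rdown(jaw)).as_rotvec(degrees=True)
    print("t%.2f"%s["clock"],"tcp",tp.round(1),"jawhead %.1f"%np.degrees(np.arctan2(*Rt.as_matrix()[[1,0],2])),"q",np.round(s["qpos"],1),"F",np.round(s["contact_force"],1),"w %.1f"%s["gripper_width"])
    print(" total d",d.round(4),"rv",rv.round(2)); return d,rv
E
python3 - <<'E'
from h import *
np.set_printoptions(precision=3,suppress=True)
s,tp,Rt=st(); print(Rt.as_matrix())
th=-40.9; t=th-90
for j in (t,t+180): goto([648,-138,220],j)
for s,t in [((586,265),(521,101)),]: X=tri(s,t);print("shelf",X,proj("side",X),proj("top",X))
E
```

```text
[[-0.001 -0.936  0.353]
 [-0.002  0.353  0.936]
 [-1.     0.    -0.002]]
t0.10 tcp [211.6 560.9 230.3] jawhead 69.3 q [64.4  7.5 85.3  0.  87.3 -4.9] F [ 0.1 -0.6  0.4] w 85.5
 total d [ 0.011 -0.655 -0.5  ] rv [-159.77   -0.01   -0.14]
t0.10 tcp [211.6 560.9 230.3] jawhead 69.3 q [64.4  7.5 85.3  0.  87.3 -4.9] F [ 0.1 -0.6  0.4] w 85.5
 total d [ 0.011 -0.655 -0.5  ] rv [20.23 -0.1   0.01]
shelf [ 729.79  -226.003  242.606] [[585.266 265.264]] [[521.391 100.251]]
```

Call:
apply_moves(
  deltas="0 -0.04 -0.031 0 0 0;0 -0.04 -0.031 0 0 0;0 -0.04 -0.031 0 0 0;0 -0.04 -0.031 0 0 0;0 -0.04 -0.031 0 0 0;0 -0.04 -0.031 0 0 0;0 -0.04 -0.031 0 0 0;0 -0.04 -0.031 0 0 0;0 -0.04 -0.031 0 0 0;0 -0.04 -0.031 0 0 0",
  hand=0,
  grip_force=20,
)

```text
clock: 1.35
tcp_pos: [480.6, 118.0, 226.4]
tool_rot: [156.2, 89.6, -134.1]
contact_force: [1.2, 0.8, -1.0]
gripper_width: 85.6
```

```bash
python3 -c "
from h import *
goto([648,-138,215],49.1)"
```

```text
t1.35 tcp [480.6 118.  226.4] jawhead 69.7 q [  8.   -8.5 101.7  -0.3  87.2 -61.7] F [ 1.2  0.8 -1. ] w 85.6
 total d [ 0.0119 -0.2458 -0.1821] rv [20.63 -0.41 -0.1 ]
```

Call:
apply_moves(
  deltas="0.002 -0.041 -0.0303 0 0 0;0.002 -0.041 -0.0303 0 0 0;0.002 -0.041 -0.0303 0 0 0;0.002 -0.041 -0.0303 0 0 0;0.002 -0.041 -0.0303 0 0 0;0.002 -0.03 -0.022 0 0 0;0 0 0 7 0 0;0 0 0 7 0 0;0 0 0 6 0 0;0 0 0 0 0 0",
)

```text
clock: 2.6
tcp_pos: [643.0, -139.9, 206.8]
tool_rot: [141.2, 89.1, -170.0]
contact_force: [0.2, 0.3, -0.4]
gripper_width: 85.0
```

```bash
python3 -c "
from h import *
goto([648,-138,150],49.1)
im=ctrl.read_camera('top')[:,:,::-1]; crop('top','t2',385,90,525,250,4,im)
im=ctrl.read_camera('side')[:,:,::-1]; crop('side','s2',400,140,560,340,3,im)"
```

```text
t2.60 tcp [ 643.  -139.9  206.8] jawhead 48.8 q [-16.5  17.8  76.   -0.4  87.  -65.3] F [ 0.2  0.3 -0.4] w 85.0
 total d [ 0.0567 -0.003   0.0054] rv [-0.29 -0.67 -0.54]
```

View pics/t2.png

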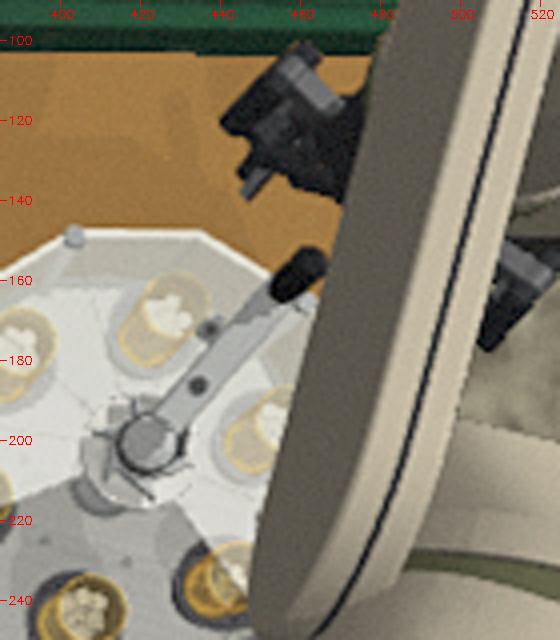

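View pics/s2.png

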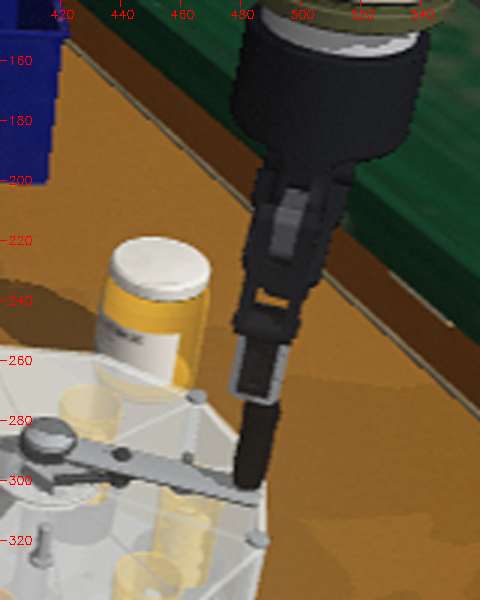

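The side view shows the open fingers lined up with the handle (484,280), and in the top view they straddle it at (463,155). I'll descend and close to a loose cage.

Call:
apply_moves(
  deltas="0.009 0 0.002 0 -0.3 -0.3;0.009 0 0.002 0 -0.3 -0.2;0.009 -0.001 0.001 0 0 0;0.009 -0.001 0 0 0 0;0.009 0 0 0 0 0;0.007 0 0 0 0 0;0.004 0 0 0 0 0;0 0 0 0 0 0;0 0 0 0 0 0;0 0 0 0 0 0",
)

```text
clock: 3.95
tcp_pos: [647.6, -136.9, 146.4]
tool_rot: [139.1, 90.0, -171.7]
contact_force: [-0.1, -0.1, -0.3]
gripper_width: 85.4
```

Call:
apply_moves(
  deltas="0 0 0 0 0 0;0 0 0 0 0 0;0 0 0 0 0 0;0 0 0 0 0 0;0 0 0 0 0 0;0 0 0 0 0 0;0 0 0 0 0 0;0 0 0 0 0 0;0 0 0 0 0 0;0 0 0 0 0 0",
  hand=165,
)

```text
clock: 5.2
tcp_pos: [648.0, -137.0, 147.2]
tool_rot: [-106.7, 90.0, -57.5]
contact_force: [0.3, -1.0, 0.4]
gripper_width: 30.1
```

```bash
python3 -c "
from h import *
goto([648,-138,150],49.1)
im=ctrl.read_camera('side')[:,:,::-1]; crop('side','s3',420,200,540,330,4,im)"
```

```text
t5.20 tcp [ 648.  -137.   147.2] jawhead 49.2 q [-16.4  19.8  79.9  -0.   80.3 -65.5] F [ 0.3 -1.   0.4] w 30.1
 total d [-0.0028 -0.0007 -0.0008] rv [ 0.06 -0.01  0.03]
```

View pics/s3.png

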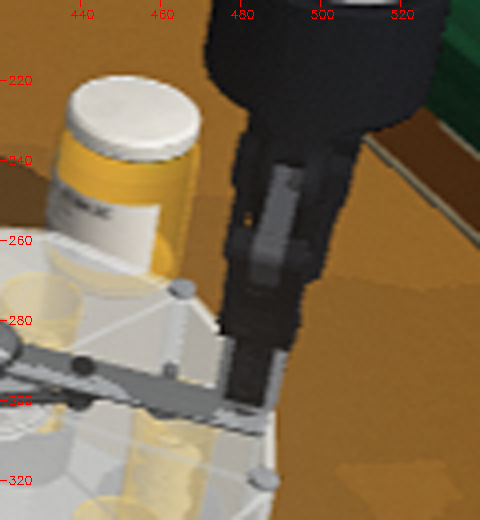

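The handle (484,285) sits between the pads. Now I start the stroke.

Call:
apply_moves(
  deltas="0 0 -0.003 1.5 0 0;0 0.0001 -0.0045 2.5 0 0;0 0.0002 -0.0056 3.2 0 0;0 0.0002 -0.0056 3.2 0 0;0 0.0002 -0.0056 3.2 0 0;0 0.0002 -0.0056 3.2 0 0;0 0.0002 -0.0056 3.2 0 0;0 0.0002 -0.0056 3.2 0 0;0 0.0002 -0.0056 3.2 0 0;0 0.0002 -0.0056 3.2 0 0",
)

```text
clock: 6.5
tcp_pos: [609.9, -164.1, 147.1]
tool_rot: [-8.9, 89.1, 9.2]
contact_force: [6.9, -0.3, -3.8]
gripper_width: 30.3
```

```bash
cat >> h.py <<'E'
def lev():
    s,tp,Rt=st(); v=tp[:2]-[572.3,-72.8]; print("r %.1f ang from rest %.1f"%(np.hypot(*v),-40.9-np.degrees(np.arctan2(v[1],v[0]))),"jaw turn %.1f"%(49.1-np.degrees(np.arctan2(*Rt.as_matrix()[[1,0],2]))),"z",tp[2].round(1),"F tool",Rt.inv().apply(s["contact_force"]).round(1),"q",np.round(s["qpos"],1))
E
python3 -c "
from h import *
lev()"
```

```text
r 98.7 ang from rest 26.7 jaw turn 31.0 z 147.1 F tool [ 3.9 -2.4  6.4] q [-20.   14.5  86.3   0.4  78.5 -38.1]
```

Call:
apply_moves(
  deltas="0 0 -0.0064 3 0 0;0 0 -0.0064 3 0 0;0 0 -0.0064 3 0 0;0 0 -0.0064 3 0 0;0 0 -0.0064 3 0 0;0 0 -0.0064 3 0 0;0 0 -0.0064 3 0 0;0 0 -0.0064 3 0 0;0 0 -0.0064 3 0 0;0 0 -0.0064 3 0 0",
)

```text
clock: 7.75
tcp_pos: [555.2, -170.6, 146.7]
tool_rot: [11.2, 87.6, -2.4]
contact_force: [8.4, -0.7, -4.2]
gripper_width: 30.3
```

```bash
python3 -c "
from h import *
lev()"
```

```text
r 99.3 ang from rest 59.0 jaw turn 62.7 z 146.7 F tool [4.5 1.3 8.2] q [-22.7   5.5  96.4   0.8  75.9  -9.3]
```

Call:
apply_moves(
  deltas="0 0.0001 -0.0055 2 0 0;0 0.0001 -0.0055 2 0 0;0 0.0001 -0.005 2 0 0;0 0 -0.004 1 0 0;0 0 -0.003 1 0 0;0 0 -0.003 0.5 0 0;0 0 -0.002 0 0 0;0 0 -0.002 0 0 0;0 0 -0.001 0 0 0;0 0 -0.001 0 0 0",
)

```text
clock: 9.0
tcp_pos: [540.1, -166.7, 146.7]
tool_rot: [12.7, 85.2, -10.5]
contact_force: [7.6, -1.4, -5.8]
gripper_width: 30.4
```

```bash
python3 -c "
from h import *
lev()"
```

```text
r 99.3 ang from rest 68.0 jaw turn 72.3 z 146.7 F tool [6.5 1.6 7. ] q [-2.300e+01  7.000e-01  1.014e+02  1.100e+00  7.320e+01 -1.000e-01]
```

```bash
python3 -c "
from h import *
a=np.radians(-40.9-72)
goto([572.3+100*np.cos(a),-72.8+100*np.sin(a),147],-22)"
```

```text
t9.00 tcp [ 540.1 -166.7  146.7] jawhead -23.2 q [-2.300e+01  7.000e-01  1.014e+02  1.100e+00  7.320e+01 -1.000e-01] F [ 7.6 -1.4 -5.8] w 30.4
 total d [-0.0009 -0.001  -0.0068] rv [-1.21  4.65 -1.  ]
```

Call:
apply_moves(
  deltas="0 0 -0.003 0 1.2 -0.3;0 0 -0.003 0 1.2 -0.3;0 0 -0.003 0 1.2 -0.3;0 0 -0.003 0 1.2 0;0 0 -0.003 0 0 0;0 0 -0.003 0 0 0;0 0 -0.003 0 0 0;0 0 -0.003 0 0 0;0 0 -0.003 0 0 0;0 0 -0.003 0 0 0",
)

```text
clock: 10.25
tcp_pos: [538.9, -166.4, 147.1]
tool_rot: [6.9, 86.4, -17.2]
contact_force: [21.8, -7.4, -15.6]
gripper_width: 30.5
```

```bash
python3 -c "
from h import *
lev(); goto([540,-170,150],-22)
im=ctrl.read_camera('top')[:,:,::-1]; crop('top','t4',345,135,485,275,4,im)
im=ctrl.read_camera('side')[:,:,::-1]; crop('side','s4',325,230,505,410,4,im)"
```

```text
r 99.4 ang from rest 68.7 jaw turn 73.1 z 147.1 F tool [17.   2.  21.9] q [-22.6   1.6 100.5   0.4  74.3   1.3]
t10.25 tcp [ 538.9 -166.4  147.1] jawhead -24.0 q [-22.6   1.6 100.5   0.4  74.3   1.3] F [ 21.8  -7.4 -15.6] w 30.5
 total d [-0.0028 -0.0028  0.0027] rv [-2.02  3.61 -0.37]
```

View pics/t4.png

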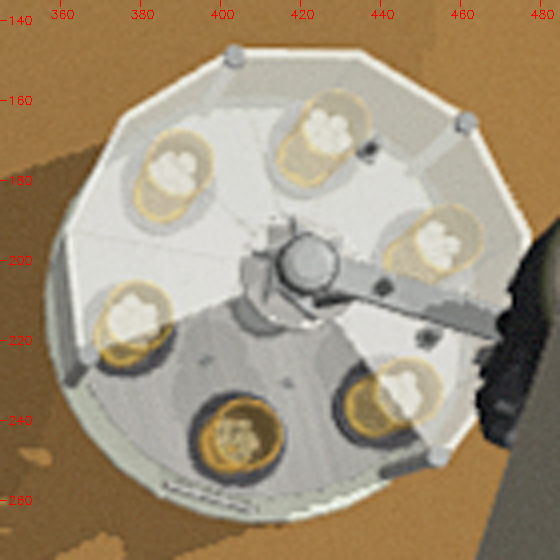

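View pics/s4.png

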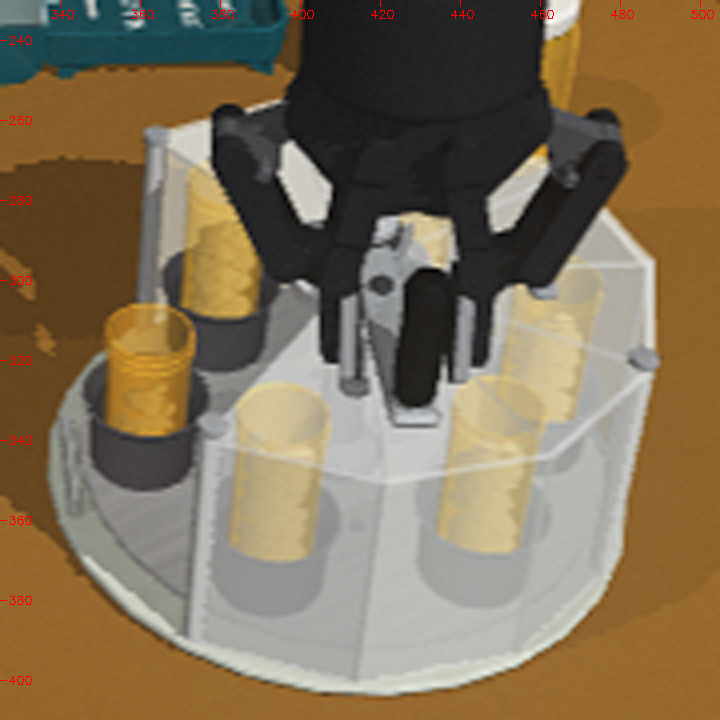

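The wrist force rose to 22 N, so the lever is at its stop, and the top view shows the short vial in the bay at (405,243). I lift off and let the lever spring home.

Call:
apply_moves(
  deltas="-0.012 0 0.001 0 0 0;-0.02 0 0 0 0 0;-0.02 0 0 0 0 0;-0.02 0 0 0 0 0;-0.012 0 0 0 1.8 0;0 0 0 0 1.8 0;0 0 0 0 0 0;0 0 0 0 0 0;0 0 0 0 0 0;0 0 0 0 0 0",
)

```text
clock: 11.6
tcp_pos: [534.6, -166.4, 231.6]
tool_rot: [87.3, 89.6, 62.8]
contact_force: [-0.1, 0.3, 0.7]
gripper_width: 30.4
```

```bash
python3 -c "
from h import *
lev(); goto([495,-51,160],-16)
im=ctrl.read_camera('top')[:,:,::-1]; crop('top','t5',345,135,485,275,4,im)
im=ctrl.read_camera('side')[:,:,::-1]; crop('side','s5',325,230,505,410,4,im)"
```

```text
r 100.9 ang from rest 71.1 jaw turn 73.5 z 231.6 F tool [-0.7  0.2 -0.2] q [-22.8   1.2  91.8   0.4  86.9   1.6]
t11.60 tcp [ 534.6 -166.4  231.6] jawhead -24.4 q [-22.8   1.2  91.8   0.4  86.9   1.6] F [-0.1  0.3  0.7] w 30.4
 total d [ 0.0722  0.0882 -0.0838] rv [-8.42  0.05 -0.43]
```

View pics/t5.png

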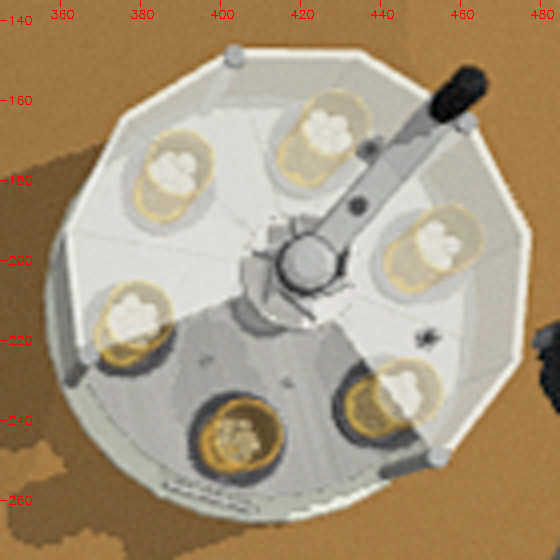

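View pics/s5.png

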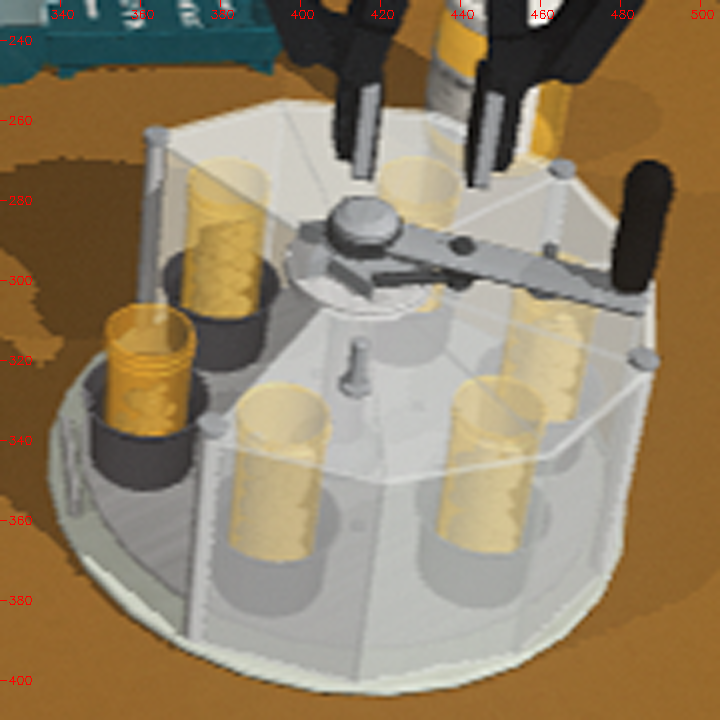

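```bash
python3 -c "
from h import *
np.set_printoptions(precision=1,suppress=True)
print(tri((362.3,312.3),(406.7,242.3)), onz('top',(406.7,242.3),84), onz('side',(362.3,312.3),84), onz('top',(404.4,244.5),51))
print(proj('top',[495.3,-50.9,51]),proj('top',[495.3,-50.9,84]),proj('side',[495.3,-50.9,84]))
goto([495,-51,160],-16)"
```

```text
[494.9 -54.   85.2] [494.9 -54.1  84. ] [495.5 -52.7  84. ] [493.5 -55.1  51. ]
[[402.4 243.6]] [[405.1 242.1]] [[361.7 311.6]]
t11.70 tcp [ 534.6 -166.4  231.8] jawhead -24.4 q [-22.8   1.2  91.8   0.4  86.9   1.6] F [-0.5  0.4 -1. ] w 30.1
 total d [ 0.1  0.1 -0.1] rv [-8.4  0.1 -0.4]
```

Call:
apply_moves(
  deltas="0 0.03 -0.029 0 0 0;0 0.03 -0.029 0 0 0;0 0.028 -0.026 0 0 0;0 0 0 -10 0 0;0 0 0 -10 0 0;0 0 0 -10 0 0;0 0 0 -10 0 0;0 0 0 -10 0 0;0 0 0 -10 0 0;0 0 0 -10 0 0",
  hand=75,
)

```text
clock: 12.95
tcp_pos: [493.0, -47.6, 232.8]
tool_rot: [-1.7, 89.5, 46.1]
contact_force: [0.4, -0.1, -0.7]
gripper_width: 60.2
```

```bash
python3 -c "
from h import *
goto([494,-53,125],74.1)"
```

```text
t12.95 tcp [493.  -47.6 232.8] jawhead 47.8 q [-11.8  -9.3 101.7   0.4  87.3 -59.6] F [ 0.4 -0.1 -0.7] w 60.2
 total d [ 0.1078 -0.0044 -0.0043] rv [-26.34   0.5    0.13]
```

Call:
apply_moves(
  deltas="0 -0.002 -0.004 -9 0.3 0;0 -0.002 0 -9 0.3 0;0.01 0 0 -8 0 0;0.02 0 0 0 0 0;0.03 0 0 0 0 0;0.03 0 0 0 0 0;0.015 0 0 0 0 0;0 0 0 0 0 0;0 0 0 0 0 0;0 0 0 0 0 0",
)

```text
clock: 14.2
tcp_pos: [496.1, -53.8, 129.2]
tool_rot: [-101.9, 89.5, -27.1]
contact_force: [-1.2, -0.1, -0.6]
gripper_width: 60.1
```

```bash
python3 -c "
from h import *
goto([495,-53,56],74.1)
im=ctrl.read_camera('side')[:,:,::-1]; crop('side','s6',320,200,460,360,4,im)"
```

```text
t14.20 tcp [496.1 -53.8 129.2] jawhead 74.8 q [-1.200e+01 -4.600e+00  1.084e+02 -1.000e-01  7.570e+01 -8.680e+01] F [-1.2 -0.1 -0.6] w 60.1
 total d [0.0732 0.0019 0.0006] rv [ 0.74 -0.1   0.51]
```

View pics/s6.png

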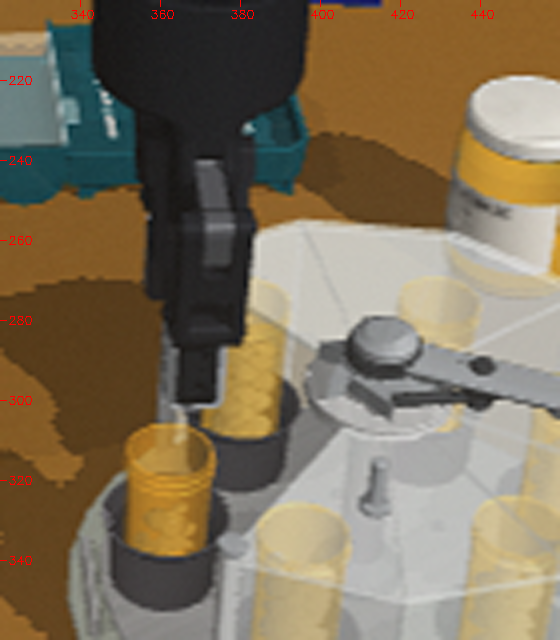

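Call:
apply_moves(
  deltas="0.01 0.002 0 0 0 0.3;0.015 0.001 0 0 0 0.2;0.015 0 0 0 0 0;0.015 0 0 0 0 0;0.01 0 0 0 0 0;0.006 0 0 0 0 0;0.003 0 0 0 0 0;0 0 0 0 0 0;0 0 0 0 0 0;0 0 0 0 0 0",
)

```text
clock: 15.5
tcp_pos: [493.8, -53.3, 50.8]
tool_rot: [-152.4, 89.9, -77.6]
contact_force: [0.2, -0.4, 0.1]
gripper_width: 59.9
```

```bash
python3 -c "
from h import *
goto([494,-53,56],74.1)
im=ctrl.read_camera('side')[:,:,::-1]; crop('side','s7',320,220,460,360,4,im)
im=ctrl.read_camera('top')[:,:,::-1]; crop('top','t7',345,195,465,295,5,im)"
```

```text
t15.50 tcp [493.8 -53.3  50.8] jawhead 74.8 q [-1.200e+01  1.200e+00  1.117e+02 -1.000e-01  6.710e+01 -8.680e+01] F [ 0.2 -0.4  0.1] w 59.9
 total d [-0.0052 -0.0002  0.0003] rv [ 0.73 -0.1   0.05]
```

View pics/s7.png

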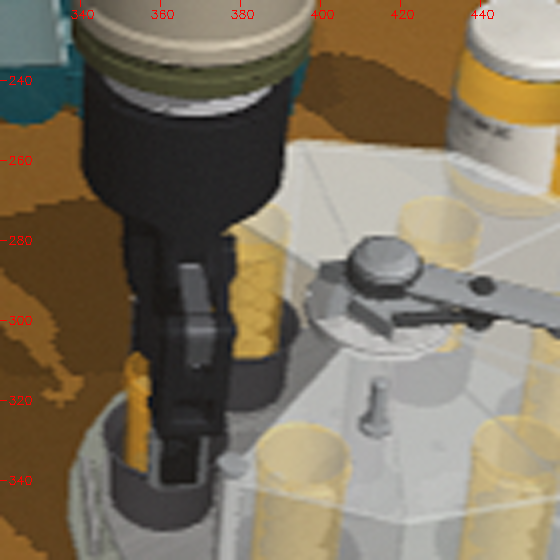

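View pics/t7.png

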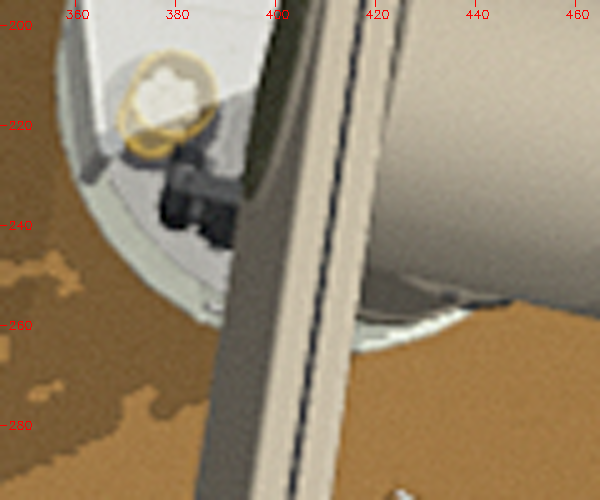

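Call:
apply_moves(
  deltas="-0.007 0 0 0.5 0 0;0 0 0 0 0 0;0 0 0 0 0 0;0 0 0 0 0 0;0 0 0 0 0 0;0 0 0 0 0 0;0 0 0 0 0 0;0 0 0 0 0 0;0 0 0 0 0 0;0 0 0 0 0 0",
  hand=138,
)

```text
clock: 16.85
tcp_pos: [493.8, -53.3, 58.4]
tool_rot: [-144.6, 89.9, -70.3]
contact_force: [-0.2, 1.6, 0.2]
gripper_width: 39.2
```

```bash
python3 -c "
from h import *
goto([494,-53,57],74.1)
im=ctrl.read_camera('side')[:,:,::-1]; crop('side','s8',320,220,460,360,4,im)"
```

```text
t16.85 tcp [493.8 -53.3  58.4] jawhead 74.3 q [-1.200e+01  5.000e-01  1.114e+02 -1.000e-01  6.800e+01 -8.630e+01] F [-0.2  1.6  0.2] w 39.2
 total d [ 0.0014 -0.0001  0.0003] rv [ 0.2  -0.1   0.07]
```

View pics/s8.png

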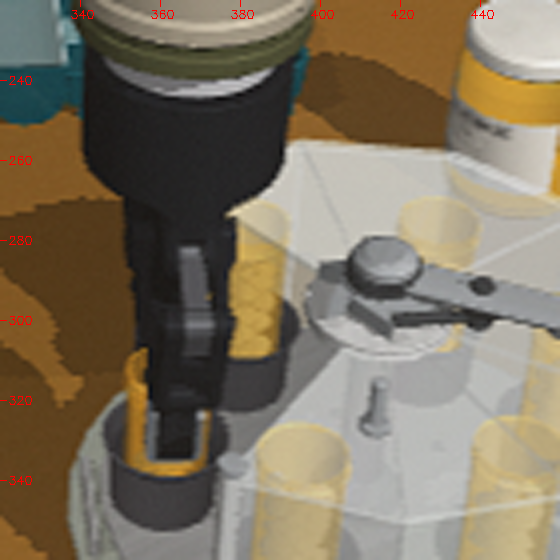

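Call:
apply_moves(
  deltas="0 0 0.0015 0 0 0;0 0 0 0 0 0;0 0 0 0 0 0;0 0 0 0 0 0;0 0 0 0 0 0;0 0 0 0 0 0;0 0 0 0 0 0;0 0 0 0 0 0;0 0 0 0 0 0;0 0 0 0 0 0",
  hand=146,
)

```text
clock: 18.15
tcp_pos: [494.3, -51.8, 58.5]
tool_rot: [-144.2, 89.9, -69.9]
contact_force: [0.5, 0.5, 0.5]
gripper_width: 36.2
```

Call:
apply_moves(
  deltas="0 0 0 0 0 0;0 0 0 0 0 0;0 0 0 0 0 0;0 0 0 0 0 0;0 0 0 0 0 0;0 0 0 0 0 0;0 0 0 0 0 0;0 0 0 0 0 0;0 0 0 0 0 0;0 0 0 0 0 0",
  hand=180,
  grip_force=30,
)

```text
clock: 19.4
tcp_pos: [494.3, -51.9, 58.6]
tool_rot: [-143.7, 89.9, -69.4]
contact_force: [-0.6, -0.9, 1.3]
gripper_width: 34.1
```

```bash
python3 -c "
from h import *
goto([494,-53,57],74.1)
im=ctrl.read_camera('side')[:,:,::-1]; crop('side','s9',320,220,460,360,4,im)"
```

```text
t19.40 tcp [494.3 -51.9  58.6] jawhead 74.3 q [-1.180e+01  6.000e-01  1.114e+02 -1.000e-01  6.800e+01 -8.610e+01] F [-0.6 -0.9  1.3] w 34.1
 total d [ 0.0016  0.     -0.0011] rv [ 0.2  -0.11  0.08]
```

View pics/s9.png

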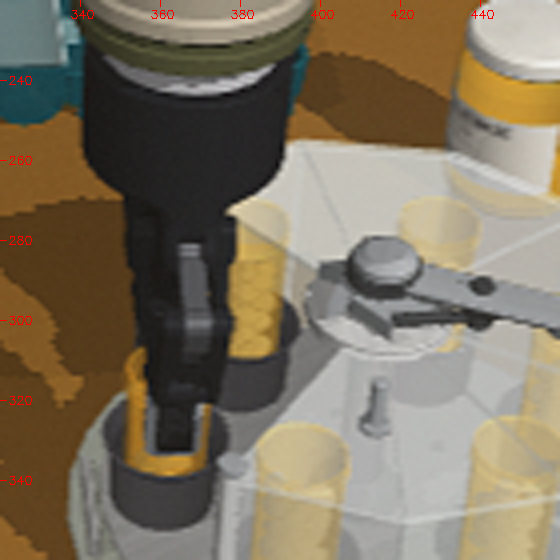

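Gripped at 34.1 mm. Lifting.

Call:
apply_moves(
  deltas="-0.005 0 0 0 0 0;-0.008 0 0 0 0 0;-0.012 0 0 0 0 0;-0.015 0 0 0 0 0;-0.016 0 0 0 0 0;-0.016 0 0 0 0 0;-0.016 0 0 0 0 0;-0.016 0 0 0 0 0;-0.012 0 0 0 0 0;-0.006 0 0 0 0 0",
)

```text
clock: 20.7
tcp_pos: [494.8, -51.6, 190.8]
tool_rot: [-110.7, 89.8, -36.4]
contact_force: [-0.3, -0.1, -0.3]
gripper_width: 33.8
```

```bash
python3 -c "
from h import *
goto([630,279,165],74.1)
im=ctrl.read_camera('side')[:,:,::-1]; cv2.imwrite('pics/s10.png',im)"
```

```text
t20.70 tcp [494.8 -51.6 190.8] jawhead 74.3 q [-1.180e+01 -7.500e+00  1.045e+02 -1.000e-01  8.280e+01 -8.610e+01] F [-0.3 -0.1 -0.3] w 33.8
 total d [ 0.0254 -0.0406  0.3549] rv [ 0.2  -0.09  0.23]
```

View pics/s10.png

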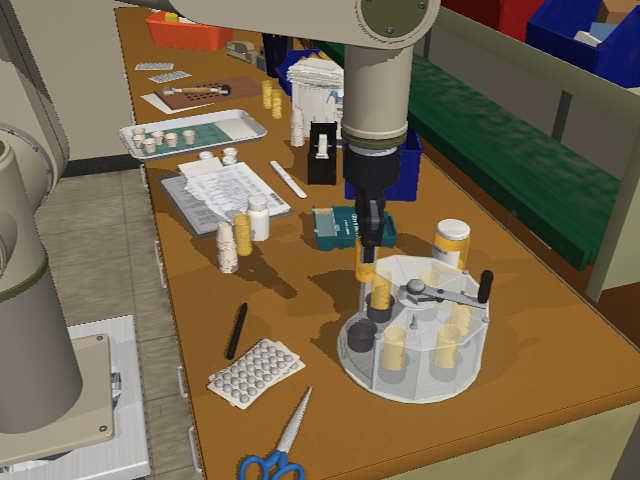

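The short vial is out and hangs upright at (366,260). Moving to the tray.

Call:
apply_moves(
  deltas="0 -0.003 0.02 0 0 0;0 -0.004 0.035 0 0 0;0 -0.005 0.045 0 0 0;0 -0.005 0.045 0 0 0;0 -0.005 0.045 0 0 0;0 -0.005 0.045 0 0 0;0 -0.005 0.045 0 0 0;0 -0.005 0.035 0 0 0;0 -0.004 0.025 0 0 0;0 0 0.01 0 0 0",
)

```text
clock: 22.0
tcp_pos: [630.4, 282.7, 182.1]
tool_rot: [147.8, 89.5, -138.1]
contact_force: [-0.8, -0.5, 0.4]
gripper_width: 34.2
```

```bash
python3 -c "
from h import *
goto([630,279,58],74.1)
im=ctrl.read_camera('side')[:,:,::-1]; crop('side','s11',290,130,430,270,4,im)
im=ctrl.read_camera('top')[:,:,::-1]; crop('top','t11',185,95,315,245,4,im)"
```

```text
t22.00 tcp [630.4 282.7 182.1] jawhead 74.1 q [ 20.   23.3  71.7  -0.2  85.4 -54.1] F [-0.8 -0.5  0.4] w 34.2
 total d [ 0.1241 -0.0013 -0.0027] rv [ 0.02 -0.44 -0.28]
```

View pics/s11.png

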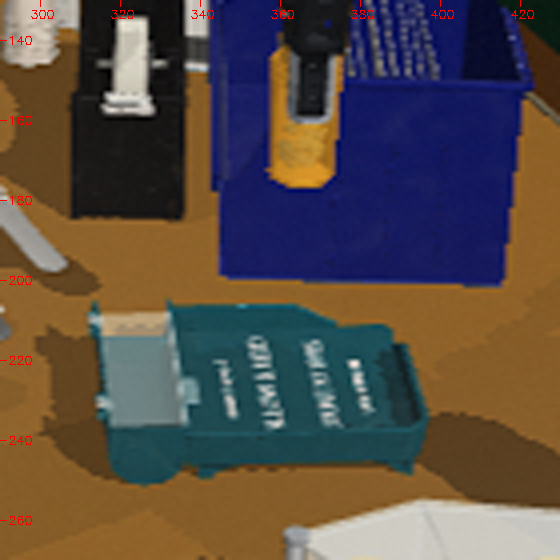

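View pics/t11.png

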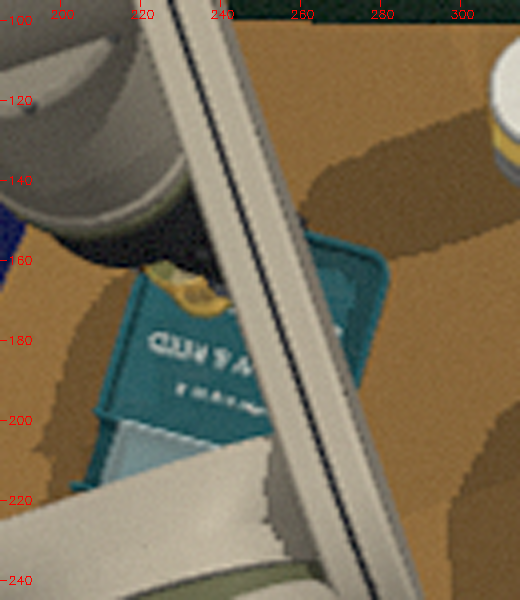

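```bash
python3 -c "
from h import *
for d in [(0,0),(60,0),(-60,0),(0,60),(0,-60)]:
    a=np.radians(165.3); X=[630+d[0]*np.cos(a)-d[1]*np.sin(a),279+d[0]*np.sin(a)+d[1]*np.cos(a),18]; print(d,proj('side',X)[0].round(),proj('top',X)[0].round())
"
```

```text
(0, 0) [362. 227.] [248. 181.]
(60, 0) [333. 228.] [240. 207.]
(-60, 0) [389. 227.] [255. 154.]
(0, 60) [365. 243.] [274. 188.]
(0, -60) [358. 213.] [221. 173.]
```

Call:
apply_moves(
  deltas="0.01 0 -0.003 0 0 -0.3;0.017 -0.001 0 0 -0.4 0;0.018 0 0 0 0 0;0.018 0 0 0 0 0;0.018 0 0 0 0 0;0.015 0 0 0 0 0;0.01 0 0 0 0 0;0.005 0 0 0 0 0;0 0 0 0 0 0;0 0 0 0 0 0",
)

```text
clock: 23.35
tcp_pos: [629.0, 274.7, 62.2]
tool_rot: [156.1, 89.9, -129.9]
contact_force: [0.4, -0.7, -0.4]
gripper_width: 34.2
```

```bash
python3 -c "
from h import *
goto([630,279,57],74.1)
im=ctrl.read_camera('side')[:,:,::-1]; crop('side','s12',300,130,420,260,5,im)"
```

```text
t23.35 tcp [629.  274.7  62.2] jawhead 73.9 q [ 19.4  27.9  78.7  -0.1  73.5 -54.6] F [ 0.4 -0.7 -0.4] w 34.2
 total d [0.0052 0.0002 0.0045] rv [-0.16 -0.13 -0.06]
```

View pics/s12.png

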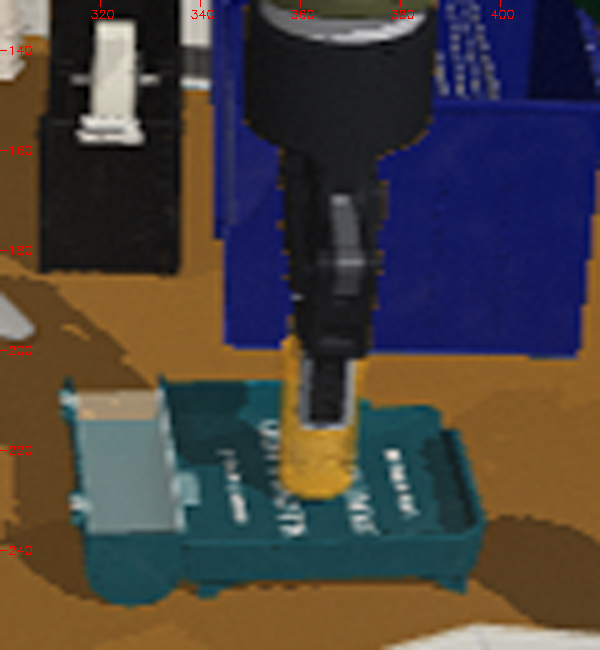

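The vial hangs just over the tray floor at (363,226), well inside the flat area. I lower it the last few mm.

Call:
apply_moves(
  deltas="0.002 0 0 0 0 0;0.002 0 0 0 0 0;0.001 0 0 0 0 0;0.001 0 0 0 0 0;0 0 0 0 0 0;0 0 0 0 0 0;0 0 0 0 0 0;0 0 0 0 0 0;0 0 0 0 0 0;0 0 0 0 0 0",
)

```text
clock: 24.65
tcp_pos: [629.8, 275.0, 57.4]
tool_rot: [-137.9, 89.9, -64.0]
contact_force: [0.3, 0.8, -0.2]
gripper_width: 34.3
```

```bash
python3 -c "
from h import *
goto([630,279,57],74.1)"
```

```text
t24.65 tcp [629.8 275.   57.4] jawhead 73.9 q [ 19.4  28.2  78.9  -0.1  72.9 -54.6] F [ 0.3  0.8 -0.2] w 34.3
 total d [0.0004 0.0009 0.0039] rv [-0.16 -0.06  0.05]
```

Call:
apply_moves(
  deltas="0.0012 0 0 0 0 0;0.0012 0 0 0 0 0;0.0012 0 0 0 0 0;0 0 0 0 0 0;0 0 0 0 0 0;0 0 0 0 0 0;0 0 0 0 0 0;0 0 0 0 0 0;0 0 0 0 0 0;0 0 0 0 0 0",
)

```text
clock: 25.9
tcp_pos: [630.9, 274.8, 56.3]
tool_rot: [-98.6, 89.8, -24.6]
contact_force: [0.1, 0.9, 0.6]
gripper_width: 34.6
```

```bash
python3 -c "
from h import *
goto([630,279,57],74.1)"
```

```text
t25.90 tcp [630.9 274.8  56.3] jawhead 73.9 q [ 19.3  28.3  78.9  -0.1  72.7 -54.6] F [0.1 0.9 0.6] w 34.6
 total d [-0.0007  0.002   0.0038] rv [-0.16 -0.03  0.17]
```

Call:
apply_moves(
  deltas="0 0 0 0 0 0;0 0 0 0 0 0;0 0 0 0 0 0;0 0 0 0 0 0;0 0 0 0 0 0;-0.005 0 0 0 0 0;-0.015 0 0 0 0 0;-0.025 0 0 0 0 0;-0.03 0 0 0 0 0;-0.03 0 0 0 0 0",
  hand=80,
)

```text
clock: 27.15
tcp_pos: [629.0, 274.5, 164.3]
tool_rot: [169.2, 89.8, -116.9]
contact_force: [-0.1, -0.6, 0.7]
gripper_width: 58.9
```

```bash
python3 -c "
from h import *
goto([376.2,286,190],139)
im=ctrl.read_camera('side')[:,:,::-1]; crop('side','s13',300,130,420,260,5,im)"
```

```text
t27.15 tcp [629.  274.5 164.3] jawhead 73.9 q [ 19.4  22.9  74.2  -0.1  83.1 -54.6] F [-0.1 -0.6  0.7] w 58.9
 total d [-0.0254  0.2461 -0.059 ] rv [-65.06  -0.13  -0.12]
```

View pics/s13.png

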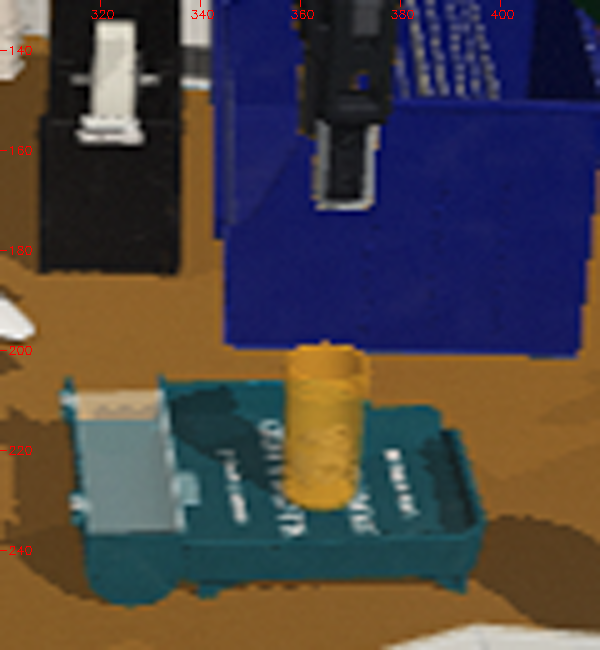

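The short vial stands upright on the tray floor, base at (364,230). Next is the waiting vial.

Call:
apply_moves(
  deltas="-0.005 0.03 -0.007 0 0 0;-0.005 0.045 -0.011 0 0 0;-0.005 0.045 -0.011 0 0 0;-0.005 0.045 -0.011 0 0 0;-0.005 0.045 -0.011 0 0 0;0 0.035 -0.008 0 0 0;0 0 0 -10 0 0;0 0 0 -10 0 0;0 0 0 -10 0 0;0 0 0 -10 0 0",
)

```text
clock: 28.45
tcp_pos: [375.7, 288.9, 207.2]
tool_rot: [-91.9, 88.4, 23.2]
contact_force: [-0.3, 1.5, 0.1]
gripper_width: 58.2
```

```bash
python3 -c "
from h import *
goto([376.2,286,160],139)"
```

```text
t28.45 tcp [375.7 288.9 207.2] jawhead 115.1 q [ 31.5 -13.4 108.   -0.2  83.9 -83.6] F [-0.3  1.5  0.1] w 58.2
 total d [ 0.0472  0.0021 -0.0027] rv [-23.87  -0.39   1.58]
```

Call:
apply_moves(
  deltas="0.005 0.001 -0.002 -8.5 0 0.5;0.01 0.001 -0.001 -8.5 0 0.5;0.015 0 0 -6.5 -0.3 0.5;0.012 0 0 0 0 0;0.005 0 0 0 0 0;0 0 0 0 0 0;0 0 0 0 0 0;0 0 0 0 0 0;0 0 0 0 0 0;0 0 0 0 0 0",
)

```text
clock: 29.7
tcp_pos: [378.6, 287.1, 166.3]
tool_rot: [-116.9, 89.3, 22.2]
contact_force: [-0.3, 0.5, -1.2]
gripper_width: 58.7
```

```bash
python3 -c "
from h import *
goto([376.2,286,42],139)
im=ctrl.read_camera('side')[:,:,::-1]; crop('side','s14',180,130,320,290,4,im)
im=ctrl.read_camera('top')[:,:,::-1]; crop('top','t14',180,240,300,360,5,im)"
```

```text
t29.70 tcp [378.6 287.1 166.3] jawhead 139.1 q [ 3.110e+01 -1.070e+01  1.099e+02 -1.000e-01  8.000e+01 -1.080e+02] F [-0.3  0.5 -1.2] w 58.7
 total d [0.1243 0.0038 0.0018] rv [ 0.13 -0.33  0.65]
```

View pics/s14.png

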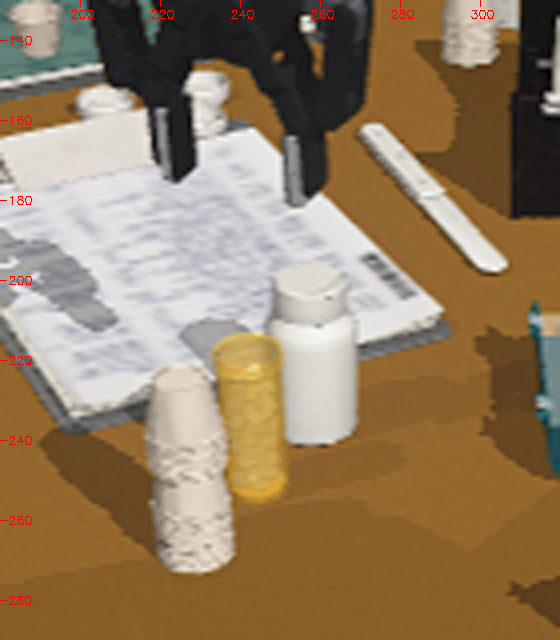

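View pics/t14.png

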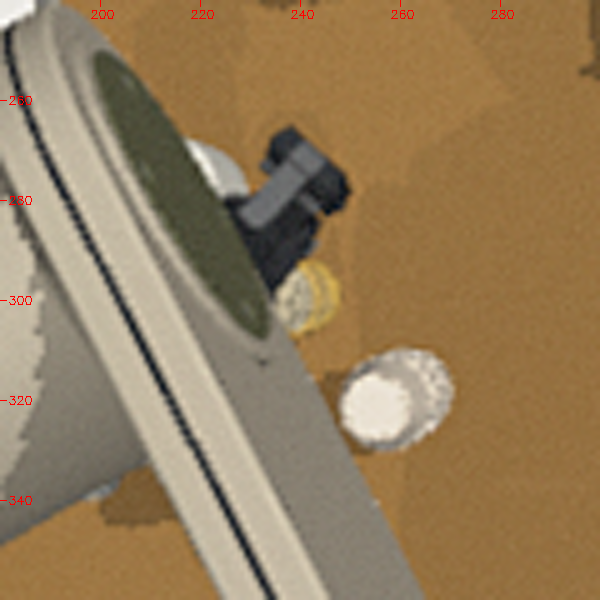

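```bash
python3 -c "
from h import *
print(proj('side',[378.6,287.1,172]),proj('side',[376.2,286,82]),proj('top',[376.2,286,82]))"
```

```text
[[239.50177784 176.37139885]] [[241.27715986 217.99868232]] [[235.18655766 299.19473985]]
```

Call:
apply_moves(
  deltas="0.008 0.002 0.001 0 0 0.4;0.015 0.001 0.001 0 -0.3 0.3;0.018 0 0 0 0 0;0.016 0 0 0 0 0;0.008 0 0 0 0 0;0 0 0 0 0 0;0 0 0 0 0 0;0 0 0 0 0 0;0 0 0 0 0 0;0 0 0 0 0 0",
)

```text
clock: 31.05
tcp_pos: [374.8, 286.0, 97.0]
tool_rot: [81.5, 89.9, -139.4]
contact_force: [0.5, 0.3, -0.2]
gripper_width: 58.7
```

```bash
python3 -c "
from h import *
goto([376.2,286,43],139)
im=ctrl.read_camera('side')[:,:,::-1]; crop('side','s15',180,150,300,290,4,im)"
```

```text
t31.05 tcp [374.8 286.   97. ] jawhead 139.1 q [  31.1   -6.3  113.6   -0.    72.8 -108. ] F [ 0.5  0.3 -0.2] w 58.7
 total d [ 0.054  -0.001  -0.0011] rv [ 0.13  0.02 -0.12]
```

View pics/s15.png

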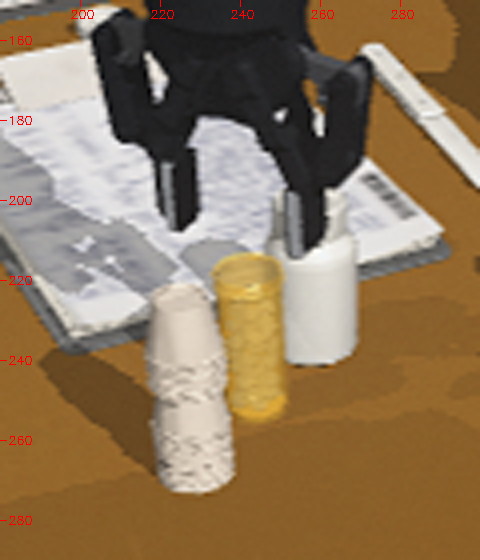

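Call:
apply_moves(
  deltas="0.008 -0.001 -0.001 0 0 0;0.012 0 0 0 0 0;0.012 0 0 0 0 0;0.01 0 0 0 0 0;0.006 0 0 0 0 0;0.003 0 0 0 0 0;0 0 0 0 0 0;0 0 0 0 0 0;0 0 0 0 0 0;0 0 0 0 0 0",
)

```text
clock: 32.35
tcp_pos: [376.1, 285.9, 42.2]
tool_rot: [80.2, 89.9, -140.7]
contact_force: [0.5, 0.0, -0.5]
gripper_width: 58.5
```

```bash
python3 -c "
from h import *
goto([376.2,286,43],139)
im=ctrl.read_camera('side')[:,:,::-1]; crop('side','s16',180,170,300,290,5,im)"
```

```text
t32.35 tcp [376.1 285.9  42.2] jawhead 139.1 q [  31.    -1.7  115.5   -0.    66.3 -108.1] F [ 0.5  0.  -0.5] w 58.5
 total d [-0.0008 -0.0001 -0.    ] rv [ 0.13  0.02 -0.14]
```

View pics/s16.png

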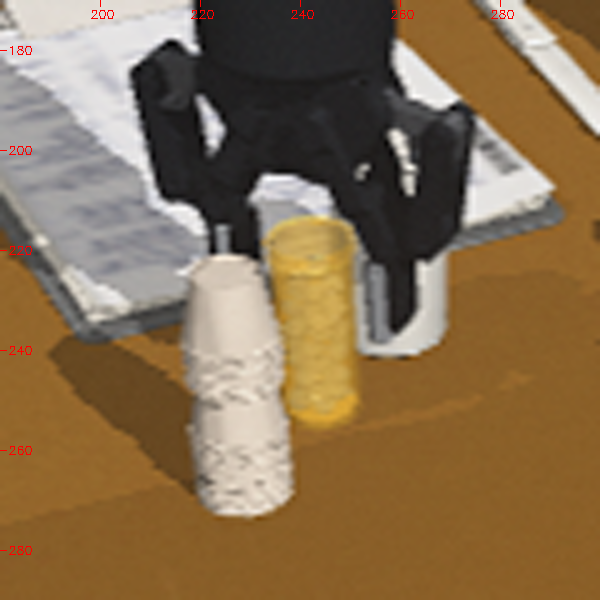

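The fingers stand either side of the vial rim (242,218), clear of the cups and the bottle. Closing.

Call:
apply_moves(
  deltas="0 0 0 0 0 0;0 0 0 0 0 0;0 0 0 0 0 0;0 0 0 0 0 0;0 0 0 0 0 0;0 0 0 0 0 0;0 0 0 0 0 0;0 0 0 0 0 0;0 0 0 0 0 0;0 0 0 0 0 0",
  hand=180,
  grip_force=30,
)

```text
clock: 33.65
tcp_pos: [376.2, 286.1, 42.5]
tool_rot: [76.7, 89.9, -144.2]
contact_force: [-1.2, 1.7, -0.2]
gripper_width: 33.7
```

```bash
python3 -c "
from h import *
goto([376.2,286,43],139)
im=ctrl.read_camera('side')[:,:,::-1]; crop('side','s17',180,170,300,290,5,im)"
```

```text
t33.65 tcp [376.2 286.1  42.5] jawhead 139.1 q [  31.    -1.7  115.5   -0.    66.3 -108.1] F [-1.2  1.7 -0.2] w 33.7
 total d [-0.0005  0.0001 -0.0001] rv [ 0.13  0.03 -0.11]
```

View pics/s17.png

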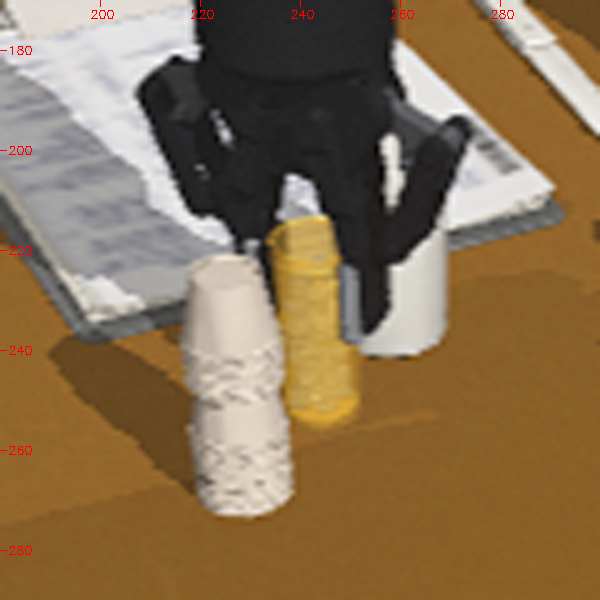

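Call:
apply_moves(
  deltas="-0.005 0 0 0 0 0;-0.01 0 0 0 0 0;-0.015 0 0 0 0 0;-0.02 0 0 0 0 0;-0.02 0 0 0 0 0;-0.02 0 0 0 0 0;-0.02 0 0 0 0 0;-0.015 0 0 0 0 0;-0.008 0 0 0 0 0;0 0 0 0 0 0",
)

```text
clock: 34.95
tcp_pos: [377.4, 286.7, 187.5]
tool_rot: [-114.9, 89.8, 24.2]
contact_force: [0.0, -0.0, -0.6]
gripper_width: 33.9
```

```bash
python3 -c "
from h import *
goto([495,-52,180],139)
goto([495,-52,180],74.1)
im=ctrl.read_camera('side')[:,:,::-1]; cv2.imwrite('pics/s18.png',im)"
```

```text
t34.95 tcp [377.4 286.7 187.5] jawhead 139.1 q [  31.   -11.3  108.2   -0.    82.9 -108.1] F [ 0.  -0.  -0.6] w 33.9
 total d [ 0.0074  0.1792 -0.3106] rv [ 0.13 -0.09  0.2 ]
t34.95 tcp [377.4 286.7 187.5] jawhead 139.1 q [  31.   -11.3  108.2   -0.    82.9 -108.1] F [ 0.  -0.  -0.6] w 33.9
 total d [ 0.0074  0.1792 -0.3106] rv [6.503e+01 3.000e-02 2.300e-01]
```

View pics/s18.png

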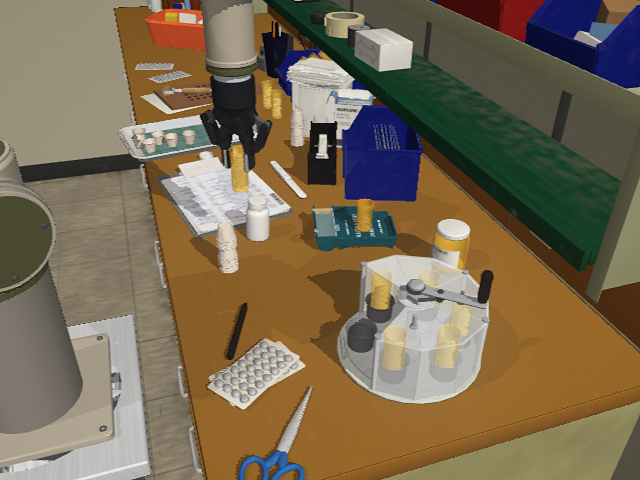

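The tall vial hangs upright at (240,170), and the bottle and cups are still in place. Carrying it to the bay.

Call:
apply_moves(
  deltas="0 0.0115 -0.02 0 0 0;0 0.02 -0.035 0 0 0;0 0.026 -0.045 0 0 0;0 0.026 -0.045 0 0 0;0 0.026 -0.045 0 0 0;0 0.026 -0.045 0 0 0;0 0.023 -0.04 0 0 0;0 0.0145 -0.025 0 0 0;0 0.006 -0.01 0 0 0;0 0 0 0 0 0",
)

```text
clock: 36.25
tcp_pos: [492.1, -61.5, 175.8]
tool_rot: [34.7, 89.2, 173.9]
contact_force: [-0.0, -0.3, -0.7]
gripper_width: 34.1
```

Call:
apply_moves(
  deltas="0 0 0 5 0 0;0 0 0 9 0 0;0 0 0 9 0 0;0 0 0 9 0 0;0 0 0 9 0 0;0 0 0 9 0 0;0 0 0 9 0 0;0 0 0 5 0 0;0 0 0 0 0 0;0 0 0 0 0 0",
)

```text
clock: 37.5
tcp_pos: [487.6, -46.9, 172.6]
tool_rot: [86.9, 88.8, 161.2]
contact_force: [0.4, -0.7, 0.0]
gripper_width: 34.1
```

```bash
python3 -c "
from h import *
goto([494.8,-52,125],74.1)"
```

```text
t37.50 tcp [487.6 -46.9 172.6] jawhead 74.3 q [-11.6  -6.6 105.6   0.2  82.2 -85.9] F [ 0.4 -0.7  0. ] w 34.1
 total d [ 0.0474 -0.0093 -0.003 ] rv [ 0.19  0.06 -1.21]
```

Call:
apply_moves(
  deltas="0.008 -0.004 -0.002 0 0 -0.6;0.012 -0.004 -0.001 0 0 -0.6;0.012 -0.001 0 0 0 0;0.01 0 0 0 0 0;0.005 0 0 0 0 0;0 0 0 0 0 0;0 0 0 0 0 0;0 0 0 0 0 0;0 0 0 0 0 0;0 0 0 0 0 0",
)

```text
clock: 38.75
tcp_pos: [495.5, -52.2, 121.9]
tool_rot: [-35.5, 89.9, 39.0]
contact_force: [-0.7, 0.1, -0.8]
gripper_width: 34.2
```

```bash
python3 -c "
from h import *
goto([494.8,-52,100],74.1)
im=ctrl.read_camera('side')[:,:,::-1]; crop('side','s19',320,220,440,360,5,im)
im=ctrl.read_camera('top')[:,:,::-1]; crop('top','t19',345,195,465,295,5,im)"
```

```text
t38.75 tcp [495.5 -52.2 121.9] jawhead 74.5 q [-1.200e+01 -3.800e+00  1.085e+02  1.000e-01  7.530e+01 -8.640e+01] F [-0.7  0.1 -0.8] w 34.2
 total d [ 0.0219  0.0008 -0.0001] rv [0.36 0.07 0.05]
```

View pics/s19.png

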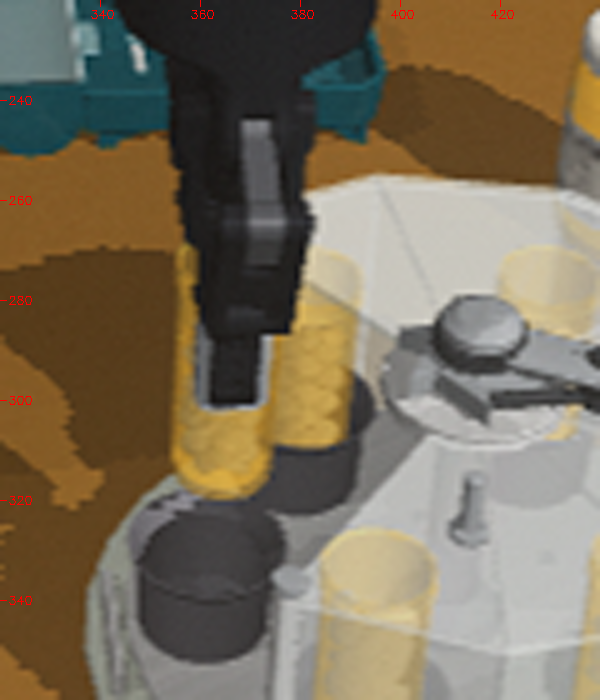

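View pics/t19.png

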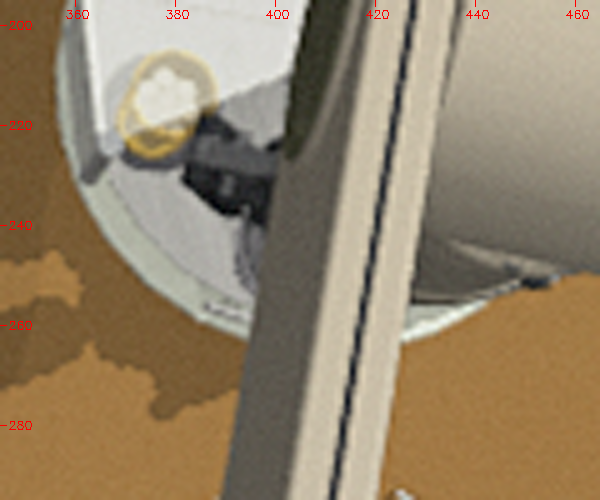

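```bash
python3 -c "
from h import *
np.set_printoptions(precision=1,suppress=True)
print('nest',onz('side',(362,330.5),51), 'expected px of bay',proj('side',[495,-52,51]))
print('vial bottom',onz('side',(364.3,314.5),79.4),'px if at tcp',proj('side',[495.5,-52.2,79.4]))
im=ctrl.read_camera('side')[:,:,::-1]; crop('side','s20',335,265,395,365,8,im)"
```

```text
nest [494.7 -58.   51. ] expected px of bay [[360.8 328. ]]
vial bottom [498.8 -53.6  79.4] px if at tcp [[362.  314.4]]
```

View pics/s20.png

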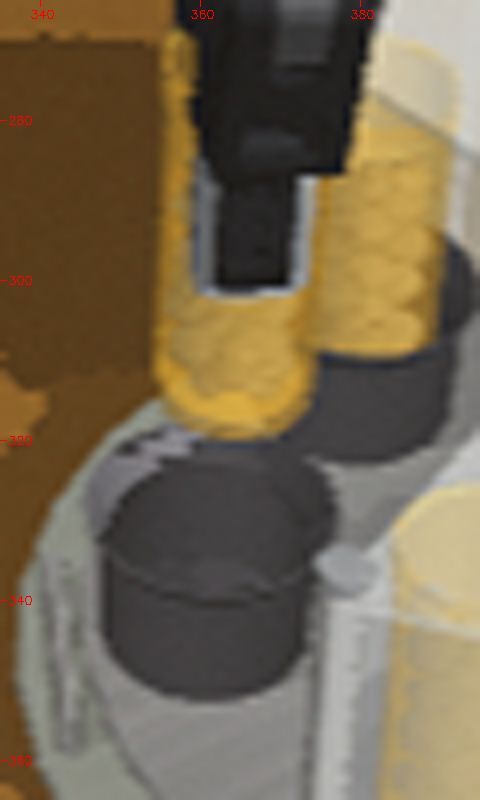

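```bash
cat > ov.py <<'E'
from h import *
import sys
im=cv2.imread(sys.argv[1])
def circ(n,c,r,z,x0,y0,s,col,im):
    a=np.linspace(0,2*np.pi,60); X=np.c_[c[0]+r*np.cos(a),c[1]+r*np.sin(a),a*0+z]
    p=((proj(n,X)-[x0,y0])*s+ (s-1)/2).astype(np.int32); cv2.polylines(im,[p],True,col,1)
for k,a in enumerate(sys.argv[3:]):
    n,x,y,r,z,x0,y0,s=a.split(","); circ(n,(float(x),float(y)),float(r),float(z),int(x0),int(y0),int(s),[(0,255,0),(255,255,0),(255,0,255)][k%3],im)
cv2.imwrite(sys.argv[2],im)
E
python3 ov.py pics/s20.png pics/s20o.png side,495,-56,26,51,335,265,8 side,498.5,-53,18,79.4,335,265,8
python3 ov.py pics/t5.png pics/t5o.png top,494,-54.5,26,51,345,135,4 top,495,-53.5,17.5,84,345,135,4
python3 -c "
from h import *
print(proj('side',[495.5,-52.2,85])-proj('side',[490.9,-68.8,85]))"
```

```text
[[-1.22593974 -7.25553255]]
```

View pics/s20o.png

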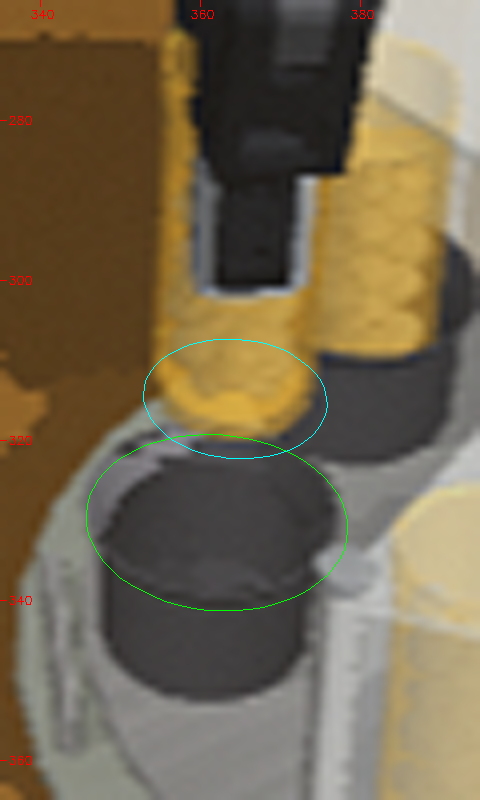

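View pics/t5o.png

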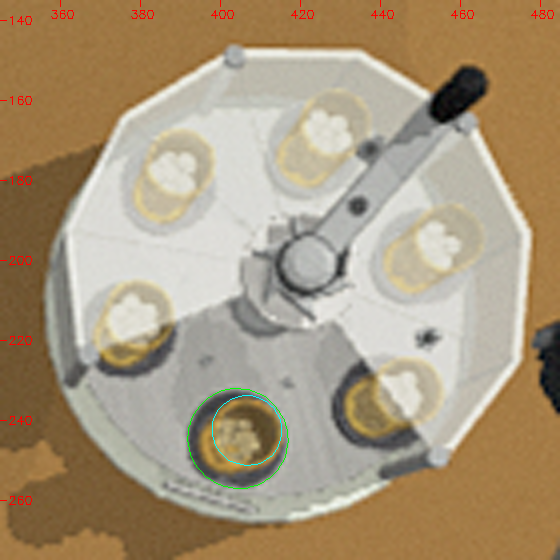

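```bash
python3 -c "
from h import *
print(onz('side',(364.6,313.1),79.4))"
python3 ov.py pics/s20.png pics/s20p.png side,494,-55,26,51,335,265,8 side,498.5,-52,16,79.4,335,265,8 side,494,-55,23.5,51,335,265,8
```

```text
[500.5349823  -50.57780226  79.4       ]
```

View pics/s20p.png

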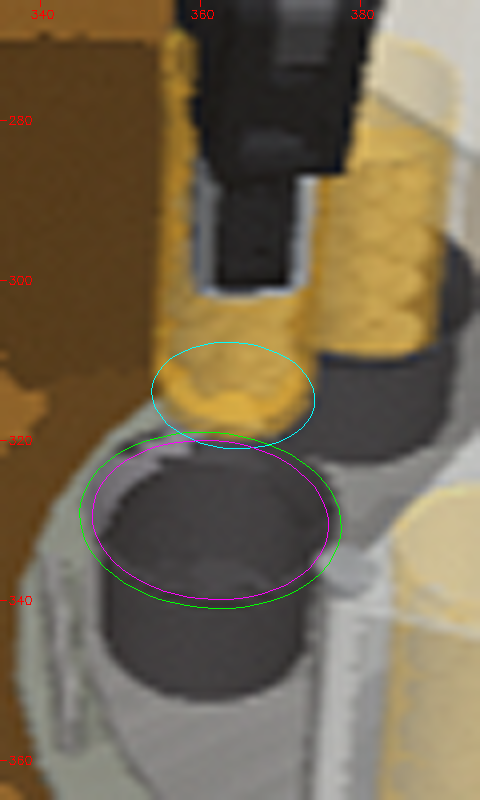

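Call:
apply_moves(
  deltas="0.004 0.0018 -0.0013 0 0 0;0.006 0.0018 -0.0013 0 0 0;0.006 0 0 0 0 0;0.003 0 0 0 0 0;0 0 0 0 0 0;0 0 0 0 0 0;0 0 0 0 0 0;0 0 0 0 0 0;0 0 0 0 0 0;0 0 0 0 0 0",
)

```text
clock: 40.15
tcp_pos: [490.9, -53.8, 101.4]
tool_rot: [-25.5, 89.9, 49.0]
contact_force: [0.2, 0.1, -1.1]
gripper_width: 33.8
```

```bash
python3 -c "
from h import *
goto([494.8,-52,63],74.1)
im=ctrl.read_camera('side')[:,:,::-1]; crop('side','s21',335,265,395,365,8,im)
im=ctrl.read_camera('top')[:,:,::-1]; crop('top','t21',375,215,435,275,8,im)"
```

```text
t40.15 tcp [490.9 -53.8 101.4] jawhead 74.5 q [-1.230e+01 -3.200e+00  1.101e+02  1.000e-01  7.300e+01 -8.670e+01] F [ 0.2  0.1 -1.1] w 33.8
 total d [ 0.0384 -0.0032  0.0027] rv [0.36 0.07 0.03]
```

View pics/s21.png

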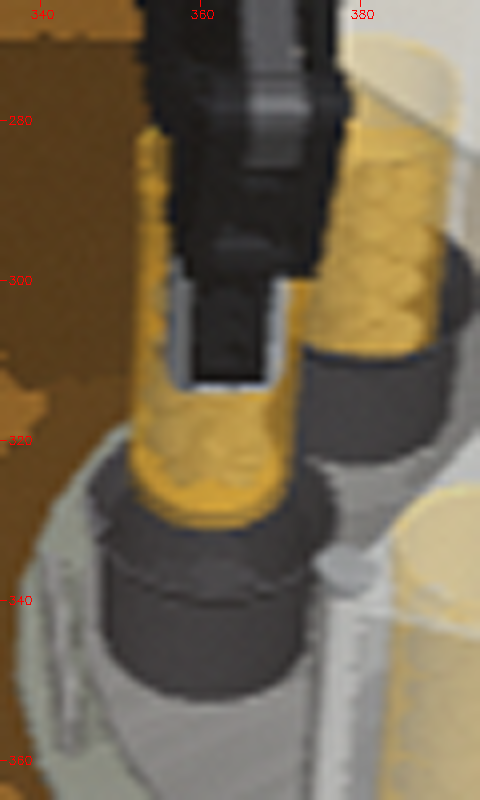

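The vial (x 351–372) is centred left-right over the nest rim (346–377) and about 2–3 mm too far back. I nudge it forward and go in slowly.

Call:
apply_moves(
  deltas="0.002 0 -0.0015 0 0 0;0.004 0 -0.0005 0 0 0;0.004 0 0 0 0 0;0.004 0 0 0 0 0;0.004 0 0 0 0 0;0.003 0 0 0 0 0;0 0 0 0 0 0;0 0 0 0 0 0;0 0 0 0 0 0;0 0 0 0 0 0",
)

```text
clock: 41.5
tcp_pos: [490.2, -55.8, 78.6]
tool_rot: [-6.9, 89.9, 67.6]
contact_force: [0.2, -0.6, -0.2]
gripper_width: 34.3
```

```bash
python3 -c "
from h import *
goto([494.8,-52,63],74.1)
im=ctrl.read_camera('side')[:,:,::-1]; crop('side','s22',335,265,395,365,8,im)"
```

```text
t41.50 tcp [490.2 -55.8  78.6] jawhead 74.5 q [-1.250e+01 -1.600e+00  1.112e+02  1.000e-01  7.040e+01 -8.700e+01] F [ 0.2 -0.6 -0.2] w 34.3
 total d [ 0.0156 -0.0034  0.0048] rv [0.36 0.07 0.01]
```

View pics/s22.png

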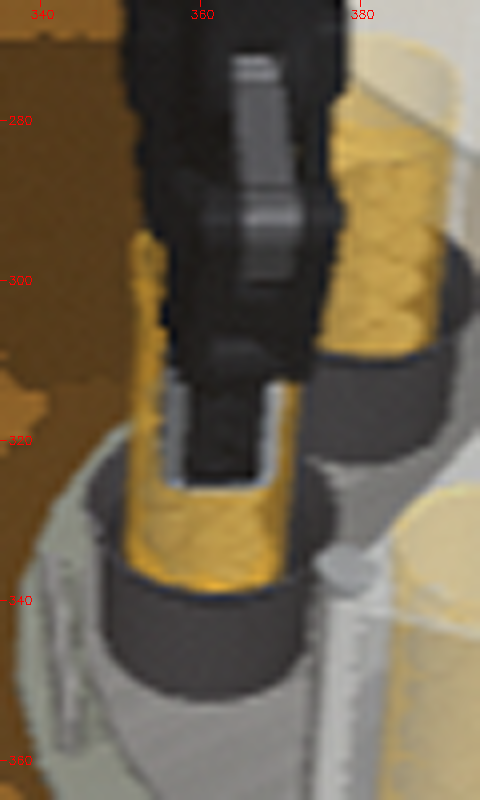

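Call:
apply_moves(
  deltas="0.003 0 0 0 0 0;0.003 0 0 0 0 0;0.003 0 0 0 0 0;0.003 0 0 0 0 0;0.002 0 0 0 0 0;0 0 0 0 0 0;0 0 0 0 0 0;0 0 0 0 0 0;0 0 0 0 0 0;0 0 0 0 0 0",
)

```text
clock: 42.8
tcp_pos: [490.5, -55.7, 63.8]
tool_rot: [-24.6, 89.9, 49.9]
contact_force: [0.6, 0.2, -1.6]
gripper_width: 34.0
```

```bash
python3 -c "
from h import *
goto([494.8,-52,63],74.1)
im=ctrl.read_camera('side')[:,:,::-1]; crop('side','s23',335,265,395,365,8,im)"
```

```text
t42.80 tcp [490.5 -55.7  63.8] jawhead 74.5 q [-1.250e+01 -4.000e-01  1.117e+02  1.000e-01  6.860e+01 -8.700e+01] F [ 0.6  0.2 -1.6] w 34.0
 total d [ 0.0008 -0.0032  0.0047] rv [0.36 0.08 0.04]
```

View pics/s23.png

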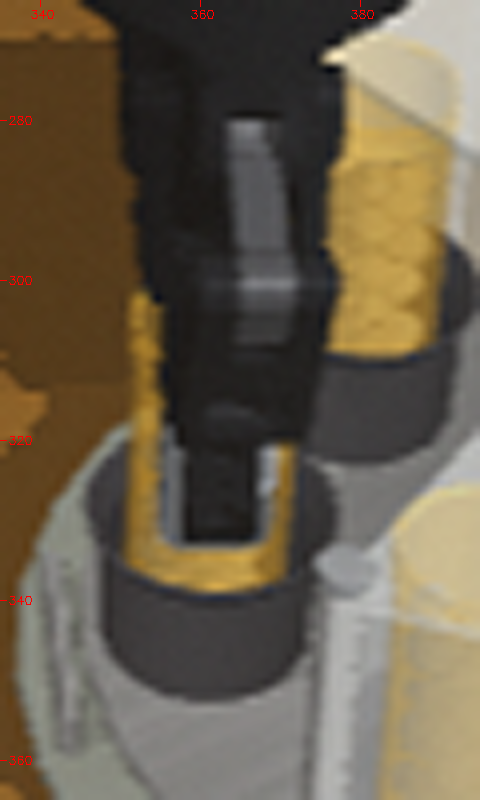

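Call:
apply_moves(
  deltas="0.0015 0 0 0 0 0;0.0012 0 0 0 0 0;0.001 0 0 0 0 0;0 0 0 0 0 0;0 0 0 0 0 0;0 0 0 0 0 0;0 0 0 0 0 0;0 0 0 0 0 0;0 0 0 0 0 0;0 0 0 0 0 0",
)

```text
clock: 44.1
tcp_pos: [492.3, -56.2, 62.4]
tool_rot: [-71.3, 89.7, 3.1]
contact_force: [-0.1, 1.2, 0.9]
gripper_width: 33.9
```

```bash
python3 -c "
from h import *
goto([494.8,-52,63],74.1)"
```

```text
t44.10 tcp [492.3 -56.2  62.4] jawhead 74.5 q [-1.250e+01 -2.000e-01  1.117e+02  1.000e-01  6.830e+01 -8.700e+01] F [-0.1  1.2  0.9] w 33.9
 total d [-0.0006 -0.0013  0.0047] rv [0.37 0.08 0.24]
```

Call:
apply_moves(
  deltas="0 0 0 0 0 0;0 0 0 0 0 0;0 0 0 0 0 0;0 0 0 0 0 0;0 0 0 0 0 0;0 0 0 0 0 0;-0.005 0 0 0 0 0;-0.015 0 0 0 0 0;-0.025 0 0 0 0 0;-0.03 0 0 0 0 0",
  hand=95,
)

```text
clock: 45.35
tcp_pos: [489.9, -55.8, 138.9]
tool_rot: [41.8, 89.9, 116.3]
contact_force: [0.1, 0.1, 0.0]
gripper_width: 53.4
```

Call:
apply_moves(
  deltas="-0.03 0 0 0 0 0;-0.03 0 0 0 0 0;-0.01 0.03 0 0 0 0;0 0.04 0 0 0 0;0 0.04 0.02 0 0 0;0 0.01 0.04 0 0 0;0 0 0.04 0 0 0;0 0 0.04 0 0 0;0 0 0.02 0 0 0;0 0 0 0 0 0",
)

```text
clock: 46.6
tcp_pos: [418.8, 134.8, 228.9]
tool_rot: [-75.8, 88.6, -1.5]
contact_force: [-0.1, -0.5, -0.0]
gripper_width: 53.5
```

```bash
python3 -c "
from h import *
goto([494.8,-52,63],74.1)
im=ctrl.read_camera('side')[:,:,::-1]; cv2.imwrite('pics/s24f.png',im);crop('side','s24',325,230,505,410,4,im)
im=ctrl.read_camera('top')[:,:,::-1]; crop('top','t24',345,135,485,275,4,im); cv2.imwrite('pics/t24f.png',im)"
```

```text
t46.60 tcp [418.8 134.8 228.9] jawhead 74.4 q [ 11.4 -19.5 110.6  -0.3  87.6 -62.9] F [-0.1 -0.5 -0. ] w 53.5
 total d [ 0.1678 -0.1196 -0.1603] rv [0.26 0.34 1.32]
```

View pics/s24.png

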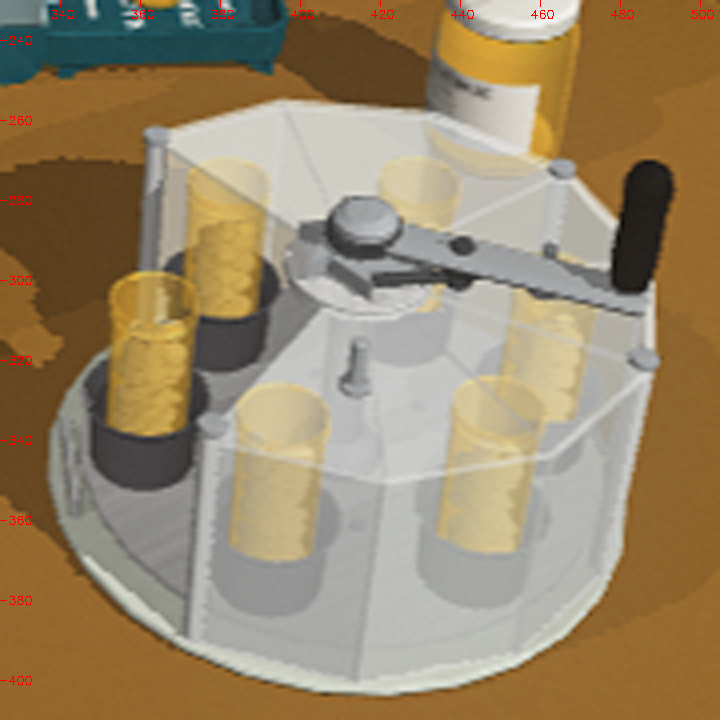

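View pics/t24.png

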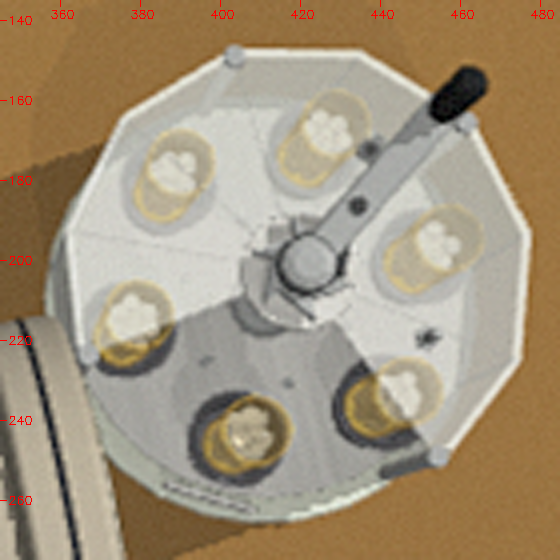

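View pics/s24f.png

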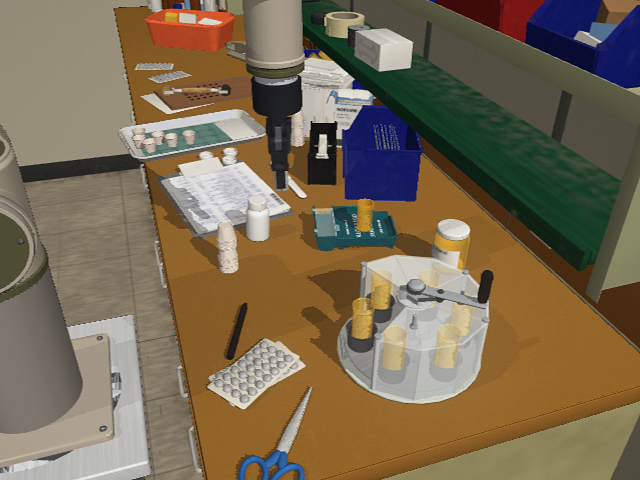

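```bash
python3 -c "
from h import *
np.set_printoptions(precision=1,suppress=True)
print(tri((363.3,303.3),(408.7,242.7)),onz('side',(363.3,303.3),102),onz('top',(408.7,242.7),102))"
```

```text
[493.8 -55.1 104.2] [496.2 -52.8 102. ] [492.3 -55.  102. ]
```

The checks agree. The tall vial's rim triangulates to (494,-55,104), which matches a seated vial, and the lever is home. I'm handing in.

```bash
python3 -c "
from h import *
print(ctrl.finish_job())"
```

```text
the job is handed in; nothing more can be done
None
```

I completed the whole task and handed it in at 46.7 s of the 72 s allowed; the hand-in gave no verdict.

- **Carousel:** One full lever stroke brought the short vial round into the bay. I felt the stop at about 22 N, then lifted off, and the camera showed the lever back at rest.
- **Short vial:** I lifted it out and stood it on the tray floor. The last pictures show it upright and roughly in the middle of the flat area.
- **Waiting tall vial:** I seated it in the emptied nest. It was let go with its base at about 20 mm, which is the height of the nest floor.
- **Everything else:** In the last pictures the other five vials were upright in their nests, the lever was at rest, and the bottle and cups looked unmoved. The arm was clear of everything.

**Measurement disagreements:**
- The seated vial's rim came out at (494, -55, 104) mm from the two views, about 2 mm higher than expected. Earlier rim measurements were also 1–2 mm high.
- At the expected rim height the two cameras disagree by about 4 mm on the vial's x position (496 side, 492 top).
- My estimates of the bay centre ranged from about y -51 to -55, so how far the vial sits off centre is only known to a few mm; the limit is 8 mm.

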